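# Clamp a pressure transmitter to the test port and open its supply valve

### The job

Mount the blue transmitter on the test stand: lay it gently on its rests, display up, flange flush against the white gasket of the port, then swing the hinged half of the clamp ring fully shut over both flanges and swing the red-handled hook latch fully home over the clamp's lug. Once it is latched, open the green supply valve on the valve deck fully, a quarter turn anticlockwise, without touching the grey-handled valves beside it. Leave everything else on the bench where it lies.

Things in the scene. Friction and masses are not known exactly. Their poses are not given: they have to be found in the camera images.
- transmitter: Loose blue transmitter, 0.45-0.7 kg: upright can 56 mm dia, 60 mm high, flat underside, round display on top. Steel tube, 25 mm dia, runs along own -y, axis 30 mm above the underside, to a flange 50.5 mm dia (3 mm thick at rim, back tapering to 6 mm); gland to 48 mm along +y. Origin: centre of underside, z up. Stands on the can, tube level; mass centre near the can, so grip across the can.
- flange_face (a point): Centre of the transmitter's flange face, 90 mm from the can's axis; axes as transmitter (face looks along -y).
- stand: Fixed test stand, base plate 130 x 220 x 10 mm; origin on the bench below the port's face, z up. Port tube axis along its y, 100 mm up, between a block (y -100 to -45 mm, x +-28, 140 mm high) and the flange. Fixed lower half of the clamp ring: y -12 to 10 mm, 66 mm outside dia, tapered groove, leaves the seated flange 2 mm play along y. All of it is below 145 mm but the open clamp and the upright latch (163 mm).
- port_face (a point): Centre of the white gasket's face on the port's 50.5 mm flange; axes as the stand (y out of the port, z up). flange_face comes here. The groove of the lower half is open from this face to y = 7.5 mm at its mouth 20 mm below the axis, tapering to 4 mm at its bottom (28 mm): lower the flange 1 to 3 mm clear of the gasket, then slide it in.
- seat (a point): Centre of the rubber pad (50 x 40 mm, 70 mm above the bench) for the can, at stand (0, 90, 70) mm; axes as the stand. The seated transmitter's origin lies here with the same axes: can on the pad, tube in the white V rest (y 28 to 42 mm, 45 degree sides, 1 mm clearance), flange against the gasket. Nothing stands within 60 mm to either side in x above the pad.
- clamp (a joint): Angle of the moving upper half of the clamp: 0 = fully shut, grows as opened, to 1.95; starts at 1.5 to 1.85, standing open. Hinge axis along the stand's y at stand x 38, y -1, z 100 mm; it opens by rising on its -x side, up and over to +x. Stays where left (friction about 0.12 N m); a hard stop at 0.
- clamp_lug (a point): Grip point on the steel lug of the moving half, which turns with it: when shut, 97 mm to the stand's -x of the hinge and 5 mm above it. The lug is a tongue 14 mm wide along the hinge axis (pinch it across that), 8 mm thick, from 69 to 104 mm from the hinge; points up when open. The fixed lug and latch below are 10 mm wide or less. The ring itself is 22 mm wide, 71 mm from the hinge and nearer.
- latch (a joint): Angle of the hook latch: 0 = fully home (hard stop), upright, nose over the lug of the shut clamp; grows as it swings down and out to the stand's -x, to 1.35; starts at 0.95 to 1.3. Pivot axis along the stand's y at stand x -71, y -1, z 84 mm. Stays where left (friction about 0.06 N m). Passes the lug only if the clamp is within 3 mm of shut; if home first, it blocks the clamp.
- latch_grip (a point): Grip point in the latch's red handle, turns with it: when home, 60 mm above the pivot and 5 mm to the stand's -x. The handle is 12 mm wide along the pivot axis (pinch it across that), 7 mm thick, from 31 to 79 mm from the pivot.
- deck: Fixed valve deck, grey box 235 x 150 mm, black top 65 mm above the bench, six small valves in three rows of two, 60 mm apart both ways, and two flat gauges (50 mm across, 12 mm high) at its far end. Origin on the bench under the middle of the six valves.
- handle_green (a joint): Angle of the green supply valve's bar handle: 0 = closed (bar along the deck's x, across the white line), grows anticlockwise seen from above to 1.571 = fully open (bar in line with the white line, hard stop). Starts at 0 to 0.12. Stays where left (friction about 0.1 N m).
- grip_green (a point): Centre of the green bar handle (the valve is at any of the six places), on its turning axis, 34 mm above the deck's top; x along the bar and turning with it, z up. Bar 40 mm long, 10 mm wide, 22 to 42 mm above the deck's top, on a 10 mm stem over a brass base 28 mm across, 12 mm high.
- valve_grey1: A bystander valve, same shape and size as the green one but with a grey handle; origin at the centre of its base on the deck's top.
- valve_grey2: A bystander valve, same shape and size as the green one but with a grey handle; origin at the centre of its base on the deck's top.
- valve_grey3: A bystander valve, same shape and size as the green one but with a grey handle; origin at the centre of its base on the deck's top.
- valve_grey4: A bystander valve, same shape and size as the green one but with a grey handle; origin at the centre of its base on the deck's top.
- valve_grey5: A bystander valve, same shape and size as the green one but with a grey handle; origin at the centre of its base on the deck's top.
- cap: Bystander: loose steel blanking cap, a disc 50 mm across, 8 mm high; origin under its centre.
- gasket: Bystander: loose white spare gasket ring, 49 mm across, 4 mm high; origin under its centre.
- probe: Bystander: loose sensor probe lying along its x, 170 mm long, white tip, steel tube, blue 50 x 40 x 40 mm head; origin under its middle.
- calibrator: Bystander: loose grey handheld meter, 165 x 80 x 38 mm; origin under its centre.
- spanner: Bystander: loose steel spanner, 170 mm long along its x.
- driver: Bystander: loose screwdriver, 180 mm long along its x, black handle.
- grease: Bystander: small white jar with a blue cap, 44 mm across, 85 mm high; origin under its centre.

How it is judged:
By the outcome, as a careful person would: the job done as asked, in the order asked, and still so for the second after the job is handed in, with the robot touching nothing.
It also fails if it takes over 72 s, if anything falls off the work surface, if the arm or the gripper's body presses on something with over 40 N, if the wrist force passes 120 N, or if a joint passes its speed limit or range.

### The arm

A 6-joint arm with a two-finger parallel gripper is mounted at the origin on the work surface. World frame = base frame: x ahead of the robot, y to its left, z up, the work surface at z = 0. Lengths are in m, angles in degrees, forces in N, time in s.
With the tool pointing down it reaches from about 0.275 to 0.725 m from the base axis. Payload 15.9 kg.
Tool frame: the origin (TCP) lies between the finger pads; the fingertips stand 19 mm ahead of it and the grasp point (between the pads) is the TCP; x points along the fingers, z is the direction in which the jaws open and shut, and the axes are right-handed (so a half turn about x gives the same grasp; the last joint's range is limited). The gripper opens to 85 mm and grips with 20 to 120 N. Pads are 22 mm wide; open, the fingers measure 114 mm over their backs; the gripper's body (76 mm by 85 mm) begins 54 mm behind the grasp point. The pads swing forward as they close: fully open they stand 13 mm farther back than shut.
Start: joints at [-64.4, 12.198, -1.971, 75.831, 0, 90], TCP at [0.216, -0.451, 0.25] pointing down, gripper open.
Joint ranges: [-170.91, 170.91], [-42.67, 98.43], [-65.05, 77.54], [-120.47, 116.71], [-90, 82.35], [-180, 180]. Speed limits (degrees/s): [108.29, 108.29, 136.94, 147.25, 180, 180].

### API

Orientations are given as a 3x3 rotation matrix whose columns are the frame's x, y, z axes.
In Python, from plant import arm gives the robot as it stands. The module is installed in compiled form; this text tells all that it offers.
- The arm moves only by the tool apply_moves, never from a script. Its argument "commands" is a list of rows, each an object with "offset": the shift along the world's x, y, z in units of 40 mm (1.0 is 40 mm), a list of three; "twist": the turn about the world's z in units of 5 degrees (1.0 is 5 degrees); "jaw": the opening, from 0 (shut) to 1 (fully open). In form: [{"offset": [dx, dy, dz], "twist": twist, "jaw": jaw}, ...]. A call has 1 to 5 rows; each row shifts and turns the commanded pose from where the row before left it; what a row does not reach is not made up. A row lasts 1/12 s, in which the tool goes at most 41.7 mm and 7.16 degrees, less where a joint would pass 70% of its speed; a pose out of reach is approached as far as the arm can. A call is refused whole if a number of a shift passes 1 or a number of a turn 1, either way. A call with a gripper value outside its range is refused whole. The fingers move at their own pace and stop on an object; the grip force is fixed at half the most. Time passes only in rows, so rows that do not move let the fingers close. It gives the time, the measured TCP pose, the force and the opening at its end, in the units of the state.
- arm.read_state(): the state, without advancing time (a new reading comes with each control period).
- arm.snapshot(name): name is "scene" or "top"; returns a dict with "color" (384x512x3 uint8, red, green, blue), "intrinsics" (3x3 intrinsics, pixels), "camera_from_world" (4x4, takes a point from world to camera coordinates). Camera axes: x right, y up, looking along -z (the intrinsics and any distortion apply to the point x, -y, -z); pixel columns grow to the right and rows downward; lengths in m; the calibration is good to about 2 mm. A picture is of the moment at which its call begins. There is no depth.
- arm.close_job(): hands the job in, once; it reports no verdict.
The state is a dict: "clock": time; "joints": joint angles; "joint_vel": joint speeds; "effort": joint torques, N m; "tool_pos": TCP position; "tool_rot": TCP orientation; "contact_force": force on the tool from outside, world axes, zero at the start; "moment": the same for the moment, N m; "width": finger opening in m.
Only numpy, scipy, OpenCV 4.12 (cv2) and the standard library are available. Lean on these libraries where they do the work, as an engineer would, in place of code of your own. Each camera call takes 0.05 s, during which the arm holds its last target.

## Working session

There is one attempt and no reset: what is moved stays moved. The work goes in short steps, Python scripts to look and compute and a tool call to move; the robot and the scene stay as the last step left them, time stands still between calls to the robot, and variables do not carry over. Pictures are saved under pics/ and viewed, and the job is handed in when it is done.

Besides the shell and the picture viewer there is one more tool, called in YAML: its name, and indented under it one key for each argument. apply_moves: Moves the arm, as the interface text tells. Its arguments: {"type":"object","properties":{"commands":{"type":"array","items":{"type":"object","properties":{"offset":{"type":"array","items":{"type":"number"}},"twist":{"type":"number"},"jaw":{"type":"number"}}}}},"required":["commands"]}

```bash
ls; mkdir -p pics; python3 - <<'E'
from plant import arm
import cv2
s=arm.read_state();print({k:(v if not hasattr(v,'round') else v) for k,v in s.items()})
for n in("scene","top"):
    d=arm.snapshot(n);cv2.imwrite(f"pics/{n}0.png",d["color"][:,:,::-1]);print(n,d["intrinsics"],d["camera_from_world"],d.keys())
E
```

```text
pics
{'clock': 0.0, 'joints': array([-6.44009984e+01,  1.22244187e+01, -2.00921262e+00,  7.58294126e+01,
       -1.07633578e-03,  8.99993072e+01]), 'joint_vel': array([-0.02236667, -0.11572841,  0.01583415, -0.03690691, -0.00078491,
        0.00538213]), 'effort': array([-2.77091138e-03, -6.86165857e+01,  4.87114048e+01,  1.73592742e-02,
       -2.95382360e-04, -5.36301525e-05]), 'tool_pos': array([ 0.21589504, -0.45064076,  0.24981275]), 'tool_rot': array([[-4.92358857e-04,  9.01834822e-01,  4.32080677e-01],
       [ 9.84200017e-04,  4.32080957e-01, -9.01834285e-01],
       [-9.99999394e-01, -1.87722878e-05, -1.10032473e-03]]), 'contact_force': array([-0.25886412, -0.46270275, -0.64794671]), 'moment': array([-0.02197552,  0.01401228,  0.01482159]), 'width': 0.08540854754269264}
scene [[420.73950788   0.         251.80722621]
 [  0.         420.73950788 194.09753996]
 [  0.           0.           1.        ]] [[ 0.56093507  0.82780508  0.00951783 -0.37868457]
 [-0.70860572  0.47415546  0.52254621  0.31096797]
 [ 0.42805348 -0.29985888  0.85255784 -1.58568216]
 [ 0.          0.          0.          1.        ]] dict_keys(['color', 'intrinsics', 'camera_from_world'])
top [[476.65787112   0.         250.93563255]
 [  0.         476.65787112 188.54536152]
 [  0.           0.           1.        ]] [[ 0.00794714 -0.99992027 -0.00981359  0.0624437 ]
 [ 0.99344341  0.00677561  0.11412399 -0.57687607]
 [-0.11404839 -0.01065621  0.99341804 -1.35176474]
 [ 0.          0.          0.          1.        ]] dict_keys(['color', 'intrinsics', 'camera_from_world'])
```

View pics/scene0.png

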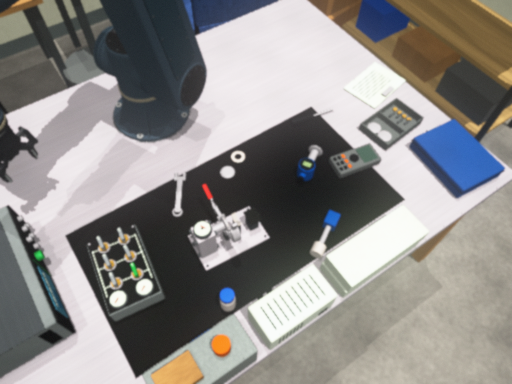

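View pics/top0.png

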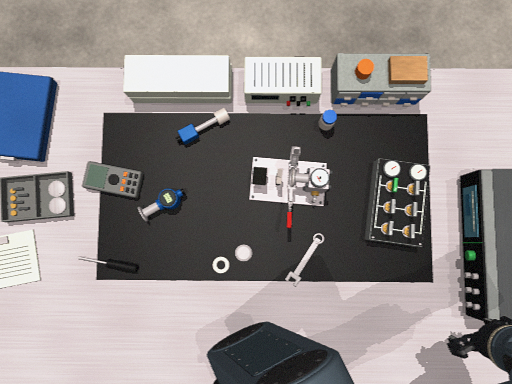

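```bash
python3 - <<'E'
import cv2
import numpy as np
t=cv2.imread("pics/top0.png");s=cv2.imread("pics/scene0.png")
def z(im,x0,y0,x1,y1,k,n): cv2.imwrite(f"pics/{n}.png",cv2.resize(im[y0:y1,x0:x1],None,fx=k,fy=k,interpolation=cv2.INTER_CUBIC))
z(t,240,140,340,240,6,"z_stand_t");z(t,130,175,200,230,8,"z_tx_t");z(t,360,150,440,250,6,"z_deck_t")
z(s,180,175,280,275,6,"z_stand_s");z(s,285,135,345,190,8,"z_tx_s");z(s,80,215,170,325,5,"z_deck_s")
E
```

```text
(no output)
```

View pics/z_stand_t.png

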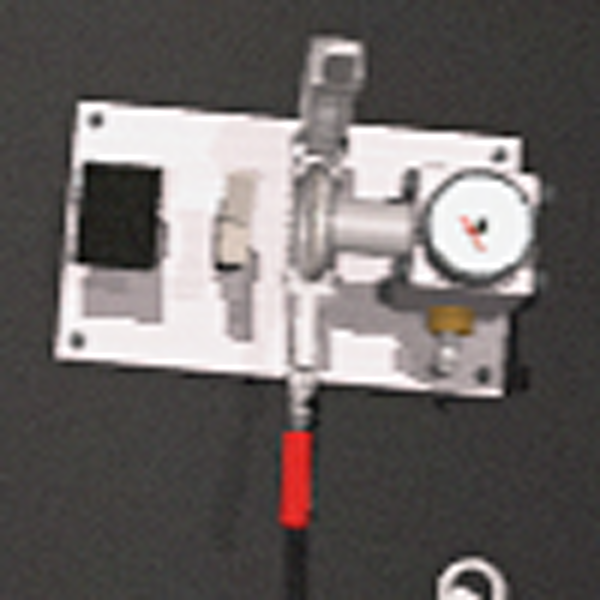

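View pics/z_tx_t.png

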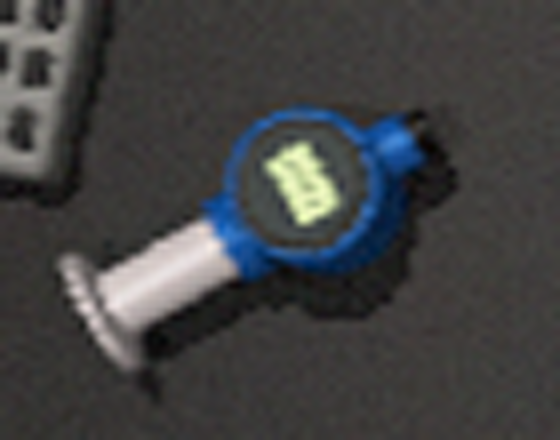

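View pics/z_deck_t.png

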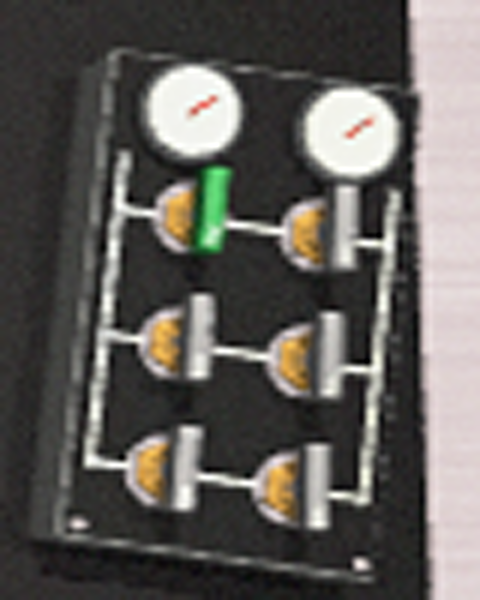

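View pics/z_stand_s.png

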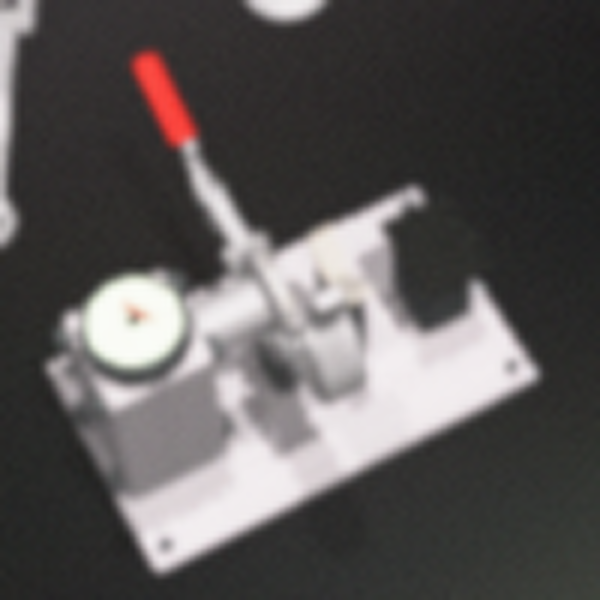

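View pics/z_tx_s.png

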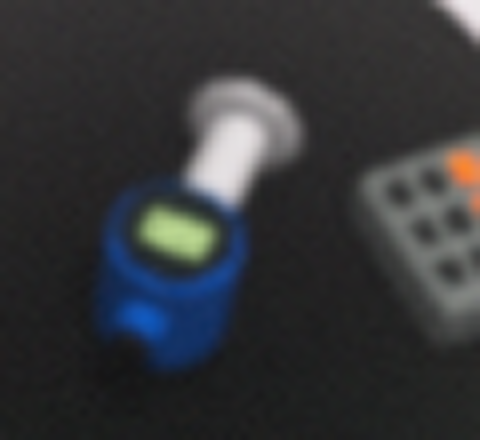

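View pics/z_deck_s.png

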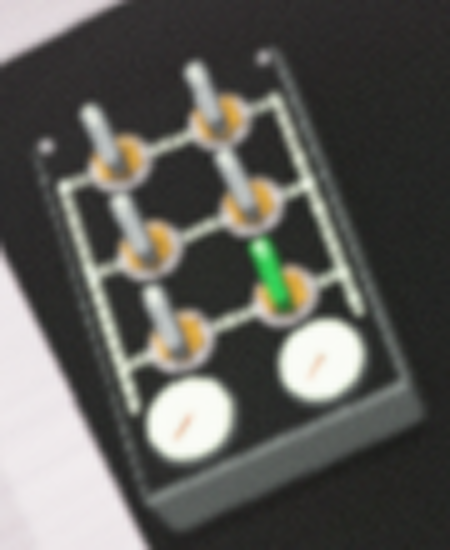

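```bash
cat > h.py <<'E'
import cv2, numpy as np
from plant import arm
K={'scene':None,'top':None}
def snap(n,save=None):
    d=arm.snapshot(n)
    if save: cv2.imwrite(f"pics/{save}.png",d["color"][:,:,::-1])
    return d
def ray(d,px):
    K=d["intrinsics"];T=d["camera_from_world"]
    v=np.array([(px[0]-K[0,2])/K[0,0],-(px[1]-K[1,2])/K[1,1],-1.])
    R=T[:3,:3];return -R.T@T[:3,3],R.T@v
def plane(d,px,z):
    o,v=ray(d,px);return o+v*(z-o[2])/v[2]
def proj(d,p):
    K=d["intrinsics"];T=d["camera_from_world"];c=T[:3,:3]@np.array(p)+T[:3,3]
    return np.array([K[0,0]*c[0]/-c[2]+K[0,2],K[1,1]*-c[1]/-c[2]+K[1,2]])
def tri(d1,p1,d2,p2):
    o1,v1=ray(d1,p1);o2,v2=ray(d2,p2);v1/=np.linalg.norm(v1);v2/=np.linalg.norm(v2)
    s=np.linalg.lstsq(np.c_[v1,-v2],o2-o1,rcond=None)[0]
    a,b=o1+v1*s[0],o2+v2*s[1];return (a+b)/2,np.linalg.norm(a-b)
def comps(m,minA=8):
    n,l,s,c=cv2.connectedComponentsWithStats(m.astype(np.uint8))
    return [(s[i],c[i],l==i) for i in range(1,n) if s[i][4]>=minA]
def zoom(d,x0,y0,x1,y1,k,name):
    cv2.imwrite(f"pics/{name}.png",cv2.resize(d["color"][y0:y1,x0:x1,::-1],None,fx=k,fy=k,interpolation=cv2.INTER_CUBIC))
E
python3 - <<'E'
from h import *
np.set_printoptions(precision=4,suppress=True)
for n in("top","scene"):
    d=snap(n);c=d["color"].astype(int);r,g,b=c[...,0],c[...,1],c[...,2]
    print(n,"cam",ray(d,(0,0))[0])
    for nm,m,z in (("green",(g>110)&(r<90)&(b<110),.099),("red",(r>170)&(g<70)&(b<70),.12),("lcd",(g>150)&(b<170)&(r<235)&(g>b+40),.06),("blue",(b>100)&(r<70),.05),("white",(r>200)&(g>180)&(b>170),.01)):
        for s,cc,_ in comps(m,12): print(nm,s,cc,plane(d,cc,z))
E
```

```text
top cam [0.4184 0.0519 1.4093]
green [396 178   2   9  12] [396.6667 182.5   ] [ 0.5884 -0.3365  0.099 ]
green [468 251   8   9  56] [471.4107 254.8393] [ 0.392  -0.5333  0.099 ]
red [287 212   5  16  62] [288.5645 219.2581] [ 0.4837 -0.0365  0.12  ]
lcd [392  56  36  24 735] [410.3252  67.9293] [ 0.9316 -0.397   0.06  ]
lcd [393 178   5  14  40] [395.075 184.025] [ 0.5891 -0.3434  0.06  ]
lcd [388 182   3   7  12] [388.8333 184.9167] [ 0.5864 -0.3257  0.06  ]
lcd [165 193   7  10  28] [167.7143 197.5357] [0.5459 0.3033 0.06  ]
lcd [ 10 196   5   5  19] [ 12.0526 197.8421] [0.5419 0.7488 0.06  ]
lcd [385 203   4   7  13] [386.4615 205.9231] [ 0.5265 -0.3175  0.06  ]
lcd [ 11 204   5   4  16] [ 12.75  205.375] [0.5204 0.7454 0.06  ]
lcd [ 11 210   5   5  18] [ 12.7222 212.2778] [0.5007 0.7442 0.06  ]
lcd [383 224   4   7  14] [384.0714 227.0714] [ 0.4667 -0.3093  0.06  ]
lcd [404 228   4   7  12] [405.5    230.6667] [ 0.4571 -0.3692  0.06  ]
lcd [469 251   6   6  27] [471.2963 253.7778] [ 0.3942 -0.5505  0.06  ]
blue [   0   72   51   87 3674] [ 21.7953 113.2308] [0.7926 0.7415 0.05  
[... 4945 characters left out ...]
228.2389] [ 0.5341 -0.0946  0.01  ]
white [210 222  14  15  81] [216.4444 227.9136] [ 0.5589 -0.0555  0.01  ]
white [313 227  17  28 172] [320.8488 243.436 ] [0.7836 0.1834 0.01  ]
white [231 229   8   6  31] [235.1935 231.6129] [ 0.6025 -0.0137  0.01  ]
white [216 237   5   6  21] [218.0476 239.5238] [ 0.5959 -0.0725  0.01  ]
white [197 239   7   4  17] [199.5294 240.5294] [ 0.567  -0.1217  0.01  ]
white [ 248  248  166   95 3568] [296.051  300.9854] [0.8843 0.0108 0.01  ]
white [136 279  16  15 182] [143.8462 286.3846] [ 0.6033 -0.3297  0.01  ]
white [110 291  16  15 193] [117.4767 298.2124] [ 0.5929 -0.4077  0.01  ]
white [235 311  85  51 479] [259.6743 335.9875] [ 0.9061 -0.1307  0.01  ]
```

```bash
python3 - <<'E'
from h import *
np.set_printoptions(precision=4,suppress=True)
t=snap("top");s=snap("scene")
def o(p,k,ox,oy): return ((p[0]+.5)/k-.5+ox,(p[1]+.5)/k-.5+oy)
T=lambda p:o(p,6,240,140);S=lambda p:o(p,6,180,175)
print("plate top cam");C=[plane(t,T(p),.01)[:2] for p in [(80,102),(522,137),(500,393),(55,357)]];print(np.array(C),np.mean(C,0))
print("holes",H:=np.array([plane(t,T(p),.01)[:2] for p in [(96,120),(500,153),(483,376),(77,340)]]),H.mean(0))
print("plate scene",C2:=np.array([plane(s,S(p),.01)[:2] for p in [(540,375),(160,572),(48,365),(415,188)]]),C2.mean(0))
print("holes scene",np.array([plane(s,S(p),.01)[:2] for p in [(512,368),(166,545)]]))
print("pad",P:=np.array([plane(t,T(p),.07)[:2] for p in [(85,163),(162,170),(155,268),(78,262)]]),P.mean(0))
for a,b in ((C[0],C[1]),(C[3],C[2]),(H[0],H[1]),(H[3],H[2])): v=a-b;print(np.degrees(np.arctan2(-v[0],v[1])),np.linalg.norm(v))
for a,b in ((C[0],C[3]),(C[1],C[2]),(H[0],H[3]),(H[1],H[2])): v=a-b;print(np.degrees(np.arctan2(v[1],v[0])),np.linalg.norm(v))
# red handle & lug two views
print("red",tri(t,(288.56,219.26),s,(206.76,190.98)))
print("lug tip",tri(t,T((337,45)),s,S((335,330))))
E
```

```text
plate top cam
[[ 0.6749  0.0618]
 [ 0.6587 -0.157 ]
 [ 0.5316 -0.145 ]
 [ 0.5478  0.0731]] [ 0.6032 -0.0418]
holes [[ 0.6659  0.0538]
 [ 0.6506 -0.1461]
 [ 0.5399 -0.1368]
 [ 0.5562  0.0624]] [ 0.6032 -0.0417]
plate scene [[ 0.6779  0.0647]
 [ 0.6608 -0.1537]
 [ 0.5312 -0.1436]
 [ 0.5493  0.0732]] [ 0.6048 -0.0399]
holes scene [[ 0.6665  0.055 ]
 [ 0.6503 -0.1439]]
pad [[0.6346 0.0588]
 [0.6315 0.0223]
 [0.5847 0.0254]
 [0.5873 0.0618]] [0.6095 0.0421]
-4.239623566755796 0.21945874720787273
-4.23933051041149 0.2187417854687629
-4.377260959934109 0.20049525118038178
-4.690578990019496 0.19982395620459
-5.0929566304912 0.1276594109202151
-5.4146859357487385 0.12767098266219998
-4.478290471137372 0.11001843124150695
-4.824990285980369 0.11111437085373393
red (array([ 0.4842, -0.0367,  0.1127]), np.float64(0.0006302456474597513))
lug tip (array([ 0.6701, -0.0517,  0.1778]), np.float64(0.000292090057536182))
```

```bash
python3 - <<'E'
from h import *
np.set_printoptions(precision=4,suppress=True)
t=snap("top");s=snap("scene")
def o(p,k,ox,oy): return ((p[0]+.5)/k-.5+ox,(p[1]+.5)/k-.5+oy)
T=lambda p:o(p,8,130,175);S=lambda p:o(p,8,285,135)
f=(100,313);print(plane(t,T(f),.03),plane(s,S((245,124)),.03),tri(t,T(f),s,S((245,124))))
# ring of can top
for nm,p,z in(("cantop",(305,188),.06),("tube-root",(228,240),.03)):print(nm,plane(t,T(p),z))
print("cantop s",plane(s,S((176,240)),.06))
print("gland",plane(t,T((402,140)),.03),plane(s,S((143,318)),.03))
E
```

```text
[0.5012 0.3821 0.03  ] [0.5016 0.383  0.03  ] (array([0.5014, 0.3825, 0.0301]), np.float64(0.000917562732326797))
cantop [0.5444 0.3033 0.06  ]
tube-root [0.5281 0.3364 0.03  ]
cantop s [0.5485 0.3037 0.06  ]
gland [0.565 0.274 0.03 ] [0.5575 0.2838 0.03  ]
```

apply_moves:
  commands:
    - {"offset": [0.5, 0.85, 0], "twist": 0.9, "jaw": 1}
    - {"offset": [0.5, 0.85, 0], "twist": 0.9, "jaw": 1}
    - {"offset": [0.5, 0.85, 0], "twist": 0.9, "jaw": 1}
    - {"offset": [0.5, 0.85, 0], "twist": 0.9, "jaw": 1}
    - {"offset": [0.5, 0.85, 0], "twist": 0.9, "jaw": 1}

```text
clock: 0.82
tool_pos: [0.3164, -0.2793, 0.2504]
tool_rot: [[0.0, 0.665, 0.746], [-0.0, 0.746, -0.665], [-1.0, 0.0, 0.0]]
contact_force: [0.5, -1.8, 1.7]
width: 0.0856
```

```bash
cat > st.py <<'E'
from h import *
np.set_printoptions(precision=4,suppress=True)
def st():
    s=arm.read_state();R=s["tool_rot"]
    print("t%.2f"%s["clock"],"p",s["tool_pos"],"psi %.2f"%np.degrees(np.arctan2(R[1,2],R[0,2])),"tilt %.2f"%np.degrees(np.arccos(-R[2,0])),"w %.4f"%s["width"],"F",s["contact_force"].round(1),"M",s["moment"].round(2),"j",s["joints"].round(1))
    return s
if __name__=="__main__": st()
E
python3 st.py
```

```text
t0.82 p [ 0.3164 -0.2793  0.2504] psi -41.72 tilt 0.02 w 0.0856 F [ 0.5 -1.8  1.7] M [-0.01 -0.04  0.02] j [-41.4   3.  -12.6  74.3   0.   90.3]
```

apply_moves:
  commands:
    - {"offset": [0.4, 0.96, 0], "twist": 0.95, "jaw": 1}
    - {"offset": [0.4, 0.96, 0], "twist": 0.95, "jaw": 1}
    - {"offset": [0.4, 0.96, 0], "twist": 0.95, "jaw": 1}
    - {"offset": [0.4, 0.96, 0], "twist": 0.95, "jaw": 1}
    - {"offset": [0.4, 0.96, 0], "twist": 0.95, "jaw": 1}

```text
clock: 1.23
tool_pos: [0.3963, -0.0869, 0.2506]
tool_rot: [[0.001, 0.308, 0.951], [-0.0, 0.951, -0.308], [-1.0, 0.0, 0.001]]
contact_force: [0.5, -0.2, 0.7]
width: 0.0854
```

apply_moves:
  commands:
    - {"offset": [0.4, 0.96, 0], "twist": 0.95, "jaw": 1}
    - {"offset": [0.4, 0.96, 0], "twist": 0.95, "jaw": 1}
    - {"offset": [0.4, 0.96, -0.3], "twist": 0.95, "jaw": 1}
    - {"offset": [0.4, 0.96, -0.3], "twist": 0.95, "jaw": 1}
    - {"offset": [0.4, 0.96, -0.3], "twist": 0.95, "jaw": 1}

```text
clock: 1.65
tool_pos: [0.4747, 0.101, 0.2154]
tool_rot: [[0.001, -0.102, 0.995], [0.0, 0.995, 0.102], [-1.0, 0.0, 0.001]]
contact_force: [1.2, -0.2, 1.4]
width: 0.0853
```

```bash
python3 st.py
```

```text
t1.65 p [0.4747 0.101  0.2154] psi 5.86 tilt 0.05 w 0.0853 F [ 1.2 -0.2  1.4] M [-0.04 -0.05 -0.05] j [12.  11.  -8.6 70.4 -0.  96.2]
```

apply_moves:
  commands:
    - {"offset": [0.3, 0.84, -0.35], "twist": 0.8, "jaw": 1}
    - {"offset": [0.3, 0.84, -0.35], "twist": 0.8, "jaw": 1}
    - {"offset": [0.3, 0.84, -0.35], "twist": 0.8, "jaw": 1}
    - {"offset": [0.3, 0.84, -0.35], "twist": 0.8, "jaw": 1}
    - {"offset": [0.3, 0.84, -0.35], "twist": 0.8, "jaw": 1}

```text
clock: 2.07
tool_pos: [0.5345, 0.2687, 0.1448]
tool_rot: [[0.0, -0.435, 0.9], [-0.0, 0.9, 0.435], [-1.0, -0.0, 0.0]]
contact_force: [-0.2, -0.1, 0.9]
width: 0.0855
```

apply_moves:
  commands:
    - {"offset": [0.28, 0.86, -0.35], "twist": 0.7, "jaw": 1}
    - {"offset": [0, 0, 0], "twist": 0, "jaw": 1}

```text
clock: 2.23
tool_pos: [0.5451, 0.3058, 0.1277]
tool_rot: [[-0.003, -0.493, 0.87], [-0.001, 0.87, 0.493], [-1.0, 0.001, -0.003]]
contact_force: [0.7, 0.8, 0.4]
width: 0.0856
```

```bash
python3 - <<'E'
from st import *
st()
t=snap("top");s=snap("scene")
zoom(t,120,165,220,240,8,"z1t");zoom(s,265,95,355,190,6,"z1s")
E
```

```text
t2.23 p [0.5451 0.3058 0.1277] psi 29.53 tilt 0.18 w 0.0856 F [0.7 0.8 0.4] M [ 0.08 -0.03  0.01] j [29.3 29.7  5.4 65.8  0.1 89.7]
```

View pics/z1t.png

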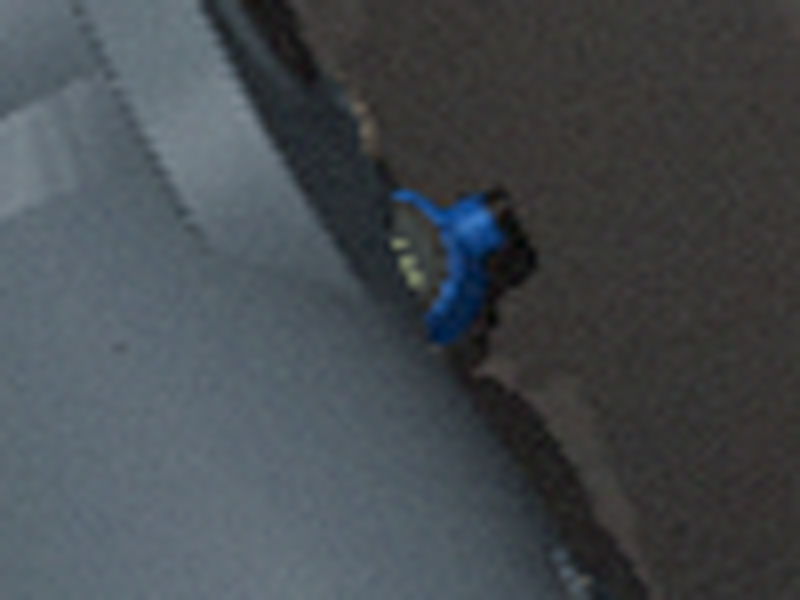

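View pics/z1s.png

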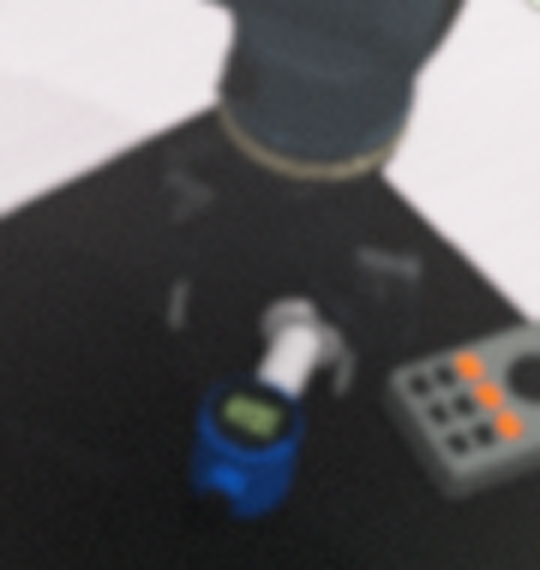

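apply_moves:
  commands:
    - {"offset": [0.03, -0.05, -0.6], "twist": 0, "jaw": 1}
    - {"offset": [0, 0, -0.6], "twist": 0, "jaw": 1}
    - {"offset": [0, 0, -0.6], "twist": 0, "jaw": 1}
    - {"offset": [0, 0, -0.45], "twist": 0, "jaw": 1}
    - {"offset": [0, 0, 0], "twist": 0, "jaw": 0.8}

```text
clock: 2.75
tool_pos: [0.5449, 0.297, 0.0391]
tool_rot: [[-0.004, -0.485, 0.875], [-0.002, 0.875, 0.485], [-1.0, -0.0, -0.004]]
contact_force: [-0.2, 0.1, -0.3]
width: 0.0756
```

```bash
python3 st.py
```

```text
t2.75 p [0.5449 0.297  0.0391] psi 28.99 tilt 0.25 w 0.0756 F [-0.2  0.1 -0.3] M [0.06 0.01 0.01] j [28.6 33.  -2.7 54.5 -0.  89.6]
```

apply_moves:
  commands:
    - {"offset": [0, 0, 0], "twist": 0, "jaw": 0.8}
    - {"offset": [0, 0, 0], "twist": 0, "jaw": 0.8}

```text
clock: 2.92
tool_pos: [0.5474, 0.2989, 0.0436]
tool_rot: [[0.002, -0.485, 0.874], [0.001, 0.874, 0.485], [-1.0, -0.0, 0.002]]
contact_force: [0.9, 0.1, -0.5]
width: 0.0682
```

```bash
python3 st.py
```

```text
t2.92 p [0.5474 0.2989 0.0436] psi 29.04 tilt 0.12 w 0.0682 F [ 0.9  0.1 -0.5] M [-0.03 -0.07  0.04] j [28.6 32.8 -2.4 54.7 -0.  89.6]
```

apply_moves:
  commands:
    - {"offset": [-0.02, 0.07, -0.1], "twist": 0.05, "jaw": 0.8}
    - {"offset": [-0.02, 0.04, -0.1], "twist": 0.05, "jaw": 0.8}
    - {"offset": [0, 0, 0], "twist": 0, "jaw": 0.75}

```text
clock: 3.17
tool_pos: [0.5449, 0.3039, 0.0336]
tool_rot: [[0.0, -0.495, 0.869], [0.0, 0.869, 0.495], [-1.0, 0.0, 0.0]]
contact_force: [0.5, 0.2, 0.2]
width: 0.064
```

```bash
python3 st.py
```

```text
t3.17 p [0.5449 0.3039 0.0336] psi 29.64 tilt 0.01 w 0.0640 F [0.5 0.2 0.2] M [0.02 0.   0.03] j [29.2 33.4 -2.9 53.7  0.  89.5]
```

apply_moves:
  commands:
    - {"offset": [0, 0, 0], "twist": 0, "jaw": 0.7}
    - {"offset": [0, 0, 0], "twist": 0, "jaw": 0.6}
    - {"offset": [0, 0, 0], "twist": 0, "jaw": 0.5}
    - {"offset": [0, 0, 0], "twist": 0, "jaw": 0.4}
    - {"offset": [0, 0, 0], "twist": 0, "jaw": 0.3}

```text
clock: 3.58
tool_pos: [0.5453, 0.3039, 0.0344]
tool_rot: [[0.001, -0.494, 0.869], [0.001, 0.869, 0.494], [-1.0, 0.0, 0.001]]
contact_force: [-1.9, 0.2, 5.2]
width: 0.055
```

```bash
python3 st.py
```

```text
t3.58 p [0.5453 0.3039 0.0344] psi 29.61 tilt 0.05 w 0.0550 F [-1.9  0.2  5.2] M [0.1  0.32 0.02] j [29.1 33.4 -2.8 53.7  0.  89.5]
```

apply_moves:
  commands:
    - {"offset": [0, 0, 0.3], "twist": 0, "jaw": 0.3}
    - {"offset": [0, 0, 0.8], "twist": 0, "jaw": 0.3}
    - {"offset": [0, -0.2, 0.9], "twist": 0.3, "jaw": 0.3}
    - {"offset": [0.05, -0.4, 0.9], "twist": 0.6, "jaw": 0.3}
    - {"offset": [0.06, -0.4, 0.9], "twist": 0.9, "jaw": 0.3}

```text
clock: 4.0
tool_pos: [0.5487, 0.2632, 0.187]
tool_rot: [[-0.001, -0.626, 0.78], [-0.0, 0.78, 0.626], [-1.0, 0.0, -0.001]]
contact_force: [0.6, 1.2, -4.0]
width: 0.0549
```

apply_moves:
  commands:
    - {"offset": [0.06, -0.25, 0.9], "twist": 0.9, "jaw": 0.3}
    - {"offset": [0.06, -0.25, 0.5], "twist": 0.9, "jaw": 0.3}
    - {"offset": [0.06, -0.25, 0], "twist": 1, "jaw": 0.3}
    - {"offset": [0.06, -0.25, 0], "twist": 1, "jaw": 0.3}
    - {"offset": [0.06, -0.25, 0], "twist": 1, "jaw": 0.3}

```text
clock: 4.42
tool_pos: [0.5615, 0.213, 0.2419]
tool_rot: [[0.0, -0.89, 0.456], [-0.0, 0.456, 0.89], [-1.0, -0.0, 0.0]]
contact_force: [0.4, -0.5, -3.7]
width: 0.0548
```

```bash
python3 st.py
```

```text
t4.42 p [0.5615 0.213  0.2419] psi 62.84 tilt 0.01 w 0.0548 F [ 0.4 -0.5 -3.7] M [-0.02 -0.02 -0.01] j [20.8 24.6 13.9 79.4 -0.  47.9]
```

apply_moves:
  commands:
    - {"offset": [0.06, -0.15, 0], "twist": 1, "jaw": 0.3}
    - {"offset": [0.06, -0.15, 0], "twist": 1, "jaw": 0.3}
    - {"offset": [0.06, -0.15, 0], "twist": 1, "jaw": 0.3}
    - {"offset": [0.06, -0.15, 0], "twist": 1, "jaw": 0.3}
    - {"offset": [0.06, -0.15, 0], "twist": 1, "jaw": 0.3}

```text
clock: 4.83
tool_pos: [0.5733, 0.1831, 0.2414]
tool_rot: [[-0.001, -0.999, 0.038], [-0.0, 0.038, 0.999], [-1.0, 0.001, -0.0]]
contact_force: [0.5, -0.3, -3.9]
width: 0.0548
```

apply_moves:
  commands:
    - {"offset": [0.06, -0.15, 0], "twist": 1, "jaw": 0.3}
    - {"offset": [0.06, -0.15, 0], "twist": 1, "jaw": 0.3}
    - {"offset": [0.06, -0.15, 0], "twist": 1, "jaw": 0.3}
    - {"offset": [0.06, -0.15, 0], "twist": 1, "jaw": 0.3}
    - {"offset": [0.06, -0.15, 0], "twist": 1, "jaw": 0.3}

```text
clock: 5.25
tool_pos: [0.5853, 0.1532, 0.2414]
tool_rot: [[-0.001, -0.922, -0.388], [-0.0, -0.388, 0.922], [-1.0, 0.001, 0.0]]
contact_force: [0.6, 0.1, -5.0]
width: 0.0546
```

apply_moves:
  commands:
    - {"offset": [0.06, -0.15, 0], "twist": 1, "jaw": 0.3}
    - {"offset": [0.06, -0.15, 0], "twist": 1, "jaw": 0.3}
    - {"offset": [0.06, -0.15, 0], "twist": 1, "jaw": 0.3}
    - {"offset": [0.06, -0.15, 0], "twist": 1, "jaw": 0.3}
    - {"offset": [0.06, -0.15, 0], "twist": 1, "jaw": 0.3}

```text
clock: 5.67
tool_pos: [0.5973, 0.1232, 0.2414]
tool_rot: [[-0.001, -0.671, -0.741], [-0.0, -0.741, 0.671], [-1.0, 0.001, 0.001]]
contact_force: [0.0, 0.2, -5.0]
width: 0.0545
```

```bash
python3 st.py
```

```text
t5.67 p [0.5973 0.1232 0.2414] psi 137.85 tilt 0.05 w 0.0545 F [ 0.   0.2 -5. ] M [ 0.02 -0.07  0.04] j [ 11.7  25.8  15.8  80.    0.  -36.2]
```

apply_moves:
  commands:
    - {"offset": [0.05, -0.15, 0], "twist": 1, "jaw": 0.3}
    - {"offset": [0.05, -0.15, 0], "twist": 1, "jaw": 0.3}
    - {"offset": [0.05, -0.15, 0], "twist": 1, "jaw": 0.3}
    - {"offset": [0.05, -0.15, 0], "twist": 1, "jaw": 0.3}
    - {"offset": [0.05, -0.15, 0], "twist": 1, "jaw": 0.3}

```text
clock: 6.08
tool_pos: [0.6073, 0.0932, 0.2414]
tool_rot: [[-0.001, -0.295, -0.956], [-0.0, -0.956, 0.295], [-1.0, 0.0, 0.001]]
contact_force: [0.2, 0.8, -4.9]
width: 0.0551
```

apply_moves:
  commands:
    - {"offset": [0.05, -0.15, 0], "twist": 1, "jaw": 0.3}
    - {"offset": [0.05, -0.15, 0], "twist": 1, "jaw": 0.3}
    - {"offset": [0.05, -0.15, 0], "twist": 0.5, "jaw": 0.3}
    - {"offset": [0, 0, 0], "twist": 0, "jaw": 0.3}
    - {"offset": [0, 0, 0], "twist": 0, "jaw": 0.3}

```text
clock: 6.5
tool_pos: [0.6132, 0.0754, 0.2414]
tool_rot: [[-0.001, -0.088, -0.996], [-0.0, -0.996, 0.088], [-1.0, 0.0, 0.001]]
contact_force: [0.0, 0.6, -4.0]
width: 0.0547
```

```bash
python3 - <<'E'
from st import *
st()
t=snap("top");s=snap("scene","s2")
zoom(t,220,120,340,220,6,"z2t");zoom(s,180,150,300,270,6,"z2s")
E
```

```text
t6.50 p [0.6132 0.0754 0.2414] psi 174.97 tilt 0.04 w 0.0547 F [ 0.   0.6 -4. ] M [ 0.03 -0.03  0.02] j [  7.   26.9  17.4  80.6   0.  -78. ]
```

View pics/z2t.png

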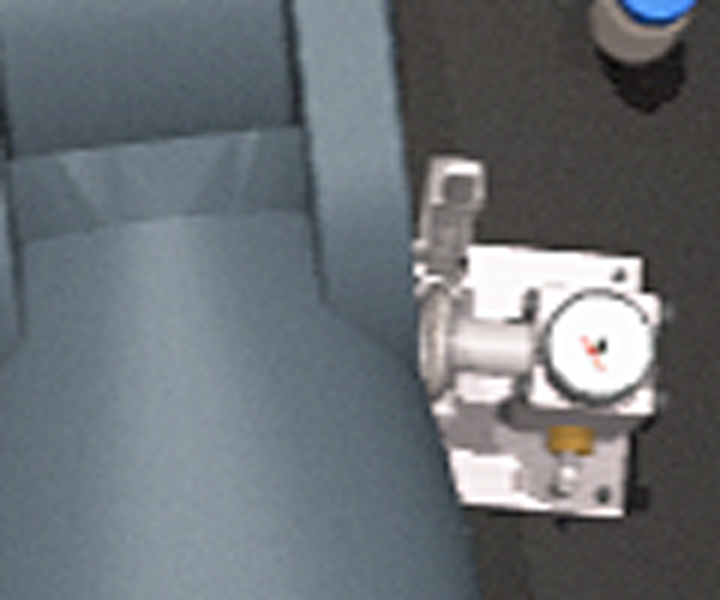

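View pics/z2s.png

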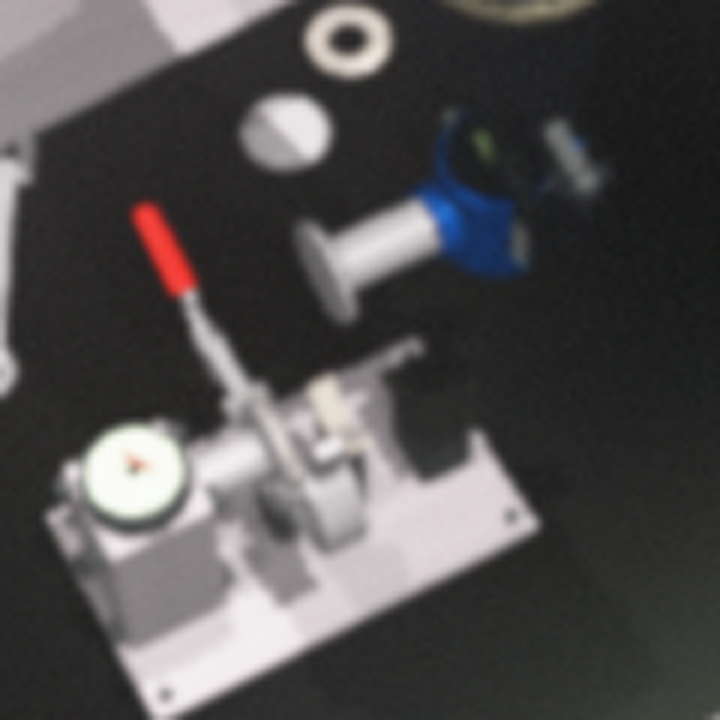

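```bash
python3 - <<'E'
from st import *
s=snap("scene")
c=s["color"].astype(int);g=c.sum(2)
sub=cv2.resize(s["color"][180:212,225:262,::-1],None,fx=16,fy=16,interpolation=cv2.INTER_CUBIC);cv2.imwrite("pics/z3.png",sub)
o=lambda p:((p[0]+.5)/6-.5+180,(p[1]+.5)/6-.5+150)
print(plane(s,o((325,272)),.237), o((325,272)),proj(s,(.605,-.0142,.237)),proj(s,(.6132,.0754,.237)))
E
```

```text
[ 0.6069 -0.0146  0.237 ] (233.75, 194.91666666666666) [233.4747 194.3334] [262.8257 180.8378]
```

View pics/z3.png

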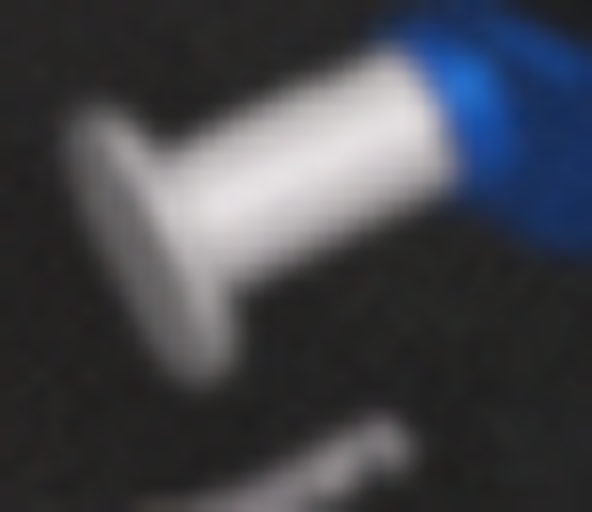

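apply_moves:
  commands:
    - {"offset": [-0.01, -0.12, 0], "twist": 0, "jaw": 0.3}
    - {"offset": [-0.01, -0.15, -0.1], "twist": 0, "jaw": 0.3}
    - {"offset": [-0.02, -0.15, -0.4], "twist": 0, "jaw": 0.3}
    - {"offset": [0, -0.12, -0.6], "twist": 0, "jaw": 0.3}
    - {"offset": [0, 0, -0.6], "twist": 0, "jaw": 0.3}

```text
clock: 7.07
tool_pos: [0.612, 0.0527, 0.1731]
tool_rot: [[0.001, -0.087, -0.996], [-0.0, -0.996, 0.087], [-1.0, 0.0, -0.001]]
contact_force: [0.4, -0.6, -4.7]
width: 0.0548
```

apply_moves:
  commands:
    - {"offset": [0, 0, -0.5], "twist": 0, "jaw": 0.3}
    - {"offset": [0, 0, -0.4], "twist": 0, "jaw": 0.3}
    - {"offset": [0, 0, -0.2], "twist": 0, "jaw": 0.3}
    - {"offset": [0, 0, 0], "twist": 0, "jaw": 0.3}
    - {"offset": [0, 0, 0], "twist": 0, "jaw": 0.3}

```text
clock: 7.48
tool_pos: [0.6119, 0.0538, 0.13]
tool_rot: [[0.0, -0.086, -0.996], [-0.0, -0.996, 0.086], [-1.0, 0.0, -0.0]]
contact_force: [0.5, -0.1, -3.6]
width: 0.0548
```

```bash
python3 - <<'E'
from st import *
st()
s=snap("scene","s4")
zoom(s,190,180,290,260,8,"z4s")
E
```

```text
t7.48 p [0.6119 0.0538 0.13  ] psi 175.08 tilt 0.00 w 0.0548 F [ 0.5 -0.1 -3.6] M [ 0.04  0.01 -0.02] j [  5.   28.2   3.3  65.1  -0.  -80.1]
```

View pics/z4s.png

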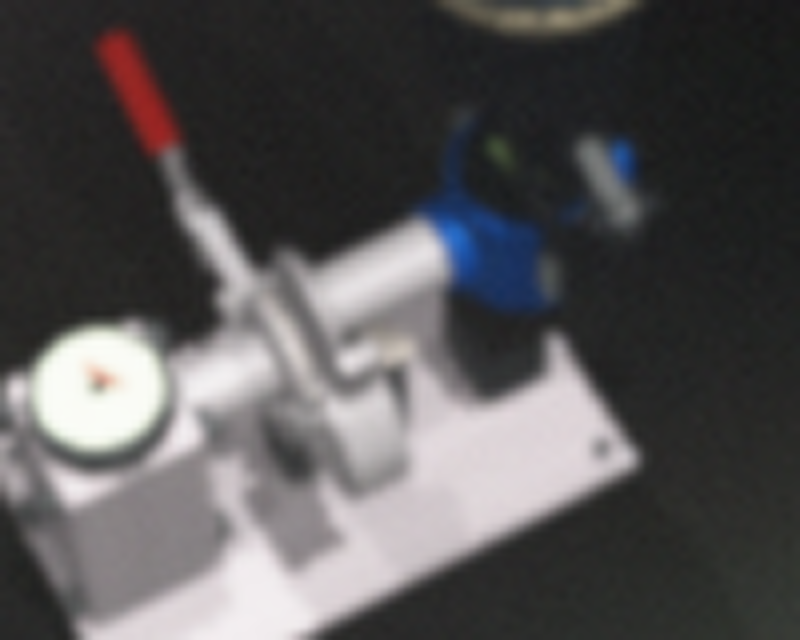

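apply_moves:
  commands:
    - {"offset": [0, 0, -0.13], "twist": 0, "jaw": 0.3}
    - {"offset": [0, -0.05, 0], "twist": 0, "jaw": 0.3}
    - {"offset": [-0.01, -0.05, 0], "twist": 0, "jaw": 0.3}
    - {"offset": [0, 0, 0], "twist": 0, "jaw": 0.3}

```text
clock: 7.87
tool_pos: [0.6115, 0.0495, 0.1248]
tool_rot: [[0.0, -0.086, -0.996], [-0.0, -0.996, 0.086], [-1.0, 0.0, -0.0]]
contact_force: [0.5, 0.2, -4.8]
width: 0.0548
```

apply_moves:
  commands:
    - {"offset": [0, -0.025, 0], "twist": 0, "jaw": 0.3}
    - {"offset": [0, -0.025, 0], "twist": 0, "jaw": 0.3}
    - {"offset": [0, 0, 0], "twist": 0, "jaw": 0.3}

```text
clock: 8.12
tool_pos: [0.6115, 0.0478, 0.1246]
tool_rot: [[0.0, -0.086, -0.996], [-0.0, -0.996, 0.086], [-1.0, 0.0, -0.0]]
contact_force: [-0.2, -0.0, -4.5]
width: 0.0548
```

```bash
python3 st.py
```

```text
t8.12 p [0.6115 0.0478 0.1246] psi 175.09 tilt 0.01 w 0.0548 F [-0.2 -0.  -4.5] M [ 0.05 -0.02  0.02] j [  4.5  28.3   2.6  64.3  -0.  -80.6]
```

apply_moves:
  commands:
    - {"offset": [0, -0.025, 0], "twist": 0, "jaw": 0.3}
    - {"offset": [0, 0, 0], "twist": 0, "jaw": 0.3}

```text
clock: 8.28
tool_pos: [0.6114, 0.0468, 0.1245]
tool_rot: [[0.0, -0.085, -0.996], [-0.0, -0.996, 0.085], [-1.0, 0.0, -0.0]]
contact_force: [0.2, 1.0, -4.3]
width: 0.0549
```

apply_moves:
  commands:
    - {"offset": [0, -0.02, 0], "twist": 0, "jaw": 0.3}
    - {"offset": [0, 0, 0], "twist": 0, "jaw": 0.3}

```text
clock: 8.45
tool_pos: [0.6114, 0.0465, 0.1245]
tool_rot: [[0.0, -0.085, -0.996], [0.001, -0.996, 0.085], [-1.0, -0.001, -0.0]]
contact_force: [-0.3, 3.4, -3.8]
width: 0.0547
```

apply_moves:
  commands:
    - {"offset": [0, -0.02, 0], "twist": 0, "jaw": 0.3}
    - {"offset": [0, 0, 0], "twist": 0, "jaw": 0.3}

```text
clock: 8.62
tool_pos: [0.6115, 0.0465, 0.1246]
tool_rot: [[0.0, -0.085, -0.996], [0.002, -0.996, 0.085], [-1.0, -0.002, 0.0]]
contact_force: [-0.3, 10.1, -2.5]
width: 0.0549
```

apply_moves:
  commands:
    - {"offset": [0, 0.07, 0], "twist": 0, "jaw": 0.3}
    - {"offset": [0, 0, 0], "twist": 0, "jaw": 0.3}
    - {"offset": [0, 0, 0], "twist": 0, "jaw": 0.3}

```text
clock: 8.87
tool_pos: [0.6114, 0.0481, 0.1244]
tool_rot: [[-0.0, -0.085, -0.996], [-0.0, -0.996, 0.085], [-1.0, 0.0, 0.0]]
contact_force: [0.2, 0.3, -3.8]
width: 0.055
```

```bash
python3 st.py
```

```text
t8.87 p [0.6114 0.0481 0.1244] psi 175.11 tilt 0.03 w 0.0550 F [ 0.2  0.3 -3.8] M [0.05 0.04 0.01] j [  4.5  28.3   2.6  64.3  -0.  -80.6]
```

apply_moves:
  commands:
    - {"offset": [0, 0.01, -0.08], "twist": 0, "jaw": 0.3}
    - {"offset": [0, 0, -0.08], "twist": 0, "jaw": 0.3}
    - {"offset": [0, 0, -0.08], "twist": 0, "jaw": 0.3}
    - {"offset": [0, 0, 0], "twist": 0, "jaw": 0.3}

```text
clock: 9.2
tool_pos: [0.6109, 0.0484, 0.1138]
tool_rot: [[-0.001, -0.086, -0.996], [-0.0, -0.996, 0.086], [-1.0, 0.0, 0.001]]
contact_force: [-0.5, -0.8, -4.6]
width: 0.0544
```

```bash
python3 st.py
```

```text
t9.20 p [0.6109 0.0484 0.1138] psi 175.09 tilt 0.08 w 0.0544 F [-0.5 -0.8 -4.6] M [ 0.04  0.03 -0.02] j [  4.5  28.7   1.6  63.   -0.  -80.6]
```

apply_moves:
  commands:
    - {"offset": [0, 0, -0.05], "twist": 0, "jaw": 0.3}
    - {"offset": [0, 0, -0.05], "twist": 0, "jaw": 0.3}
    - {"offset": [0, 0, 0], "twist": 0, "jaw": 0.3}

```text
clock: 9.45
tool_pos: [0.6113, 0.0484, 0.1105]
tool_rot: [[-0.0, -0.086, -0.996], [-0.0, -0.996, 0.086], [-1.0, 0.0, 0.0]]
contact_force: [0.2, -1.7, -4.4]
width: 0.0546
```

apply_moves:
  commands:
    - {"offset": [0, 0, -0.04], "twist": 0, "jaw": 0.3}
    - {"offset": [0, 0, 0], "twist": 0, "jaw": 0.3}

```text
clock: 9.62
tool_pos: [0.6114, 0.0484, 0.1091]
tool_rot: [[-0.0, -0.086, -0.996], [-0.0, -0.996, 0.086], [-1.0, 0.0, 0.0]]
contact_force: [-1.3, -2.9, -2.9]
width: 0.0547
```

apply_moves:
  commands:
    - {"offset": [-0.005, -0.03, 0], "twist": 0, "jaw": 0.3}
    - {"offset": [0, 0, 0], "twist": 0, "jaw": 0.3}

```text
clock: 9.78
tool_pos: [0.6113, 0.0473, 0.1093]
tool_rot: [[0.0, -0.085, -0.996], [0.0, -0.996, 0.085], [-1.0, -0.0, -0.0]]
contact_force: [-0.5, 0.9, -3.6]
width: 0.0547
```

apply_moves:
  commands:
    - {"offset": [0, 0, -0.04], "twist": 0, "jaw": 0.3}
    - {"offset": [0, 0, 0], "twist": 0, "jaw": 0.3}

```text
clock: 9.95
tool_pos: [0.6111, 0.0474, 0.1074]
tool_rot: [[-0.0, -0.085, -0.996], [0.0, -0.996, 0.085], [-1.0, -0.0, 0.0]]
contact_force: [-0.5, 0.4, -4.5]
width: 0.0548
```

```bash
python3 st.py
```

```text
t9.95 p [0.6111 0.0474 0.1074] psi 175.10 tilt 0.01 w 0.0548 F [-0.5  0.4 -4.5] M [ 0.08 -0.03 -0.04] j [  4.4  28.9   1.   62.1   0.  -80.7]
```

apply_moves:
  commands:
    - {"offset": [0, 0, -0.03], "twist": 0, "jaw": 0.3}
    - {"offset": [0, 0, 0], "twist": 0, "jaw": 0.3}

```text
clock: 10.12
tool_pos: [0.6111, 0.0474, 0.1062]
tool_rot: [[-0.0, -0.085, -0.996], [0.0, -0.996, 0.085], [-1.0, -0.0, 0.0]]
contact_force: [-1.0, 0.6, -4.1]
width: 0.0549
```

apply_moves:
  commands:
    - {"offset": [0, 0, -0.03], "twist": 0, "jaw": 0.3}
    - {"offset": [0, 0, 0], "twist": 0, "jaw": 0.3}

```text
clock: 10.28
tool_pos: [0.6112, 0.0474, 0.1051]
tool_rot: [[-0.0, -0.085, -0.996], [-0.0, -0.996, 0.085], [-1.0, 0.0, 0.0]]
contact_force: [-0.2, -0.0, -3.6]
width: 0.0547
```

apply_moves:
  commands:
    - {"offset": [0, 0, -0.02], "twist": 0, "jaw": 0.3}
    - {"offset": [0, 0, 0], "twist": 0, "jaw": 0.3}

```text
clock: 10.45
tool_pos: [0.6113, 0.0475, 0.1047]
tool_rot: [[0.0, -0.085, -0.996], [0.0, -0.996, 0.085], [-1.0, -0.0, -0.0]]
contact_force: [-2.7, 1.9, 1.9]
width: 0.0547
```

apply_moves:
  commands:
    - {"offset": [0, -0.02, 0], "twist": 0, "jaw": 0.3}
    - {"offset": [0, 0, 0], "twist": 0, "jaw": 0.3}

```text
clock: 10.62
tool_pos: [0.6111, 0.0469, 0.1047]
tool_rot: [[-0.0, -0.085, -0.996], [0.001, -0.996, 0.085], [-1.0, -0.001, 0.0]]
contact_force: [-3.5, 4.5, 1.3]
width: 0.0551
```

apply_moves:
  commands:
    - {"offset": [0, -0.02, 0], "twist": 0, "jaw": 0.3}
    - {"offset": [0, 0, 0], "twist": 0, "jaw": 0.3}

```text
clock: 10.78
tool_pos: [0.6111, 0.0467, 0.1047]
tool_rot: [[-0.0, -0.085, -0.996], [0.002, -0.996, 0.085], [-1.0, -0.002, 0.0]]
contact_force: [-4.3, 8.4, 1.8]
width: 0.0548
```

```bash
python3 - <<'E'
from st import *
st()
s=snap("scene","s5")
zoom(s,190,180,290,260,8,"z5s")
E
```

```text
t10.78 p [0.6111 0.0467 0.1047] psi 175.13 tilt 0.11 w 0.0548 F [-4.3  8.4  1.8] M [ 1.35  0.73 -0.28] j [  4.3  28.9   0.7  61.7   0.1 -80.8]
```

View pics/z5s.png

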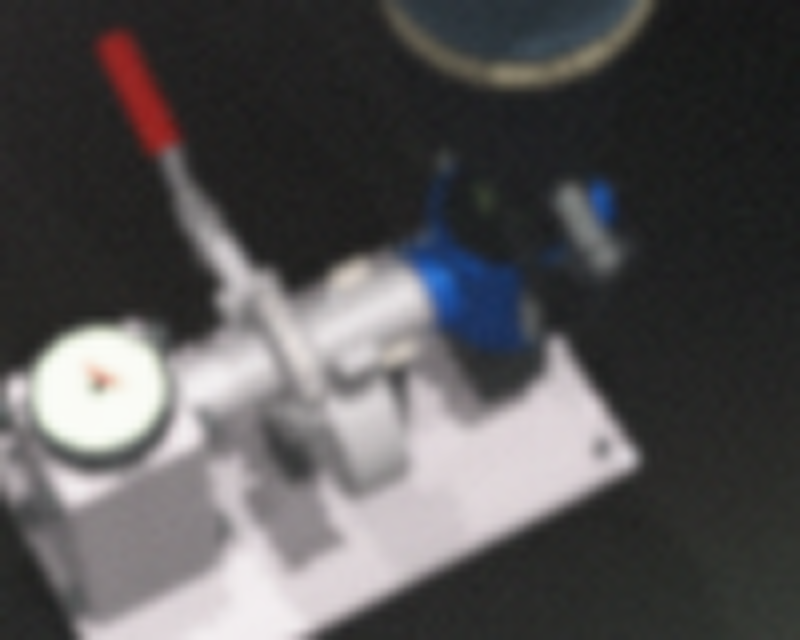

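apply_moves:
  commands:
    - {"offset": [-0.02, 0, 0], "twist": 0, "jaw": 0.3}
    - {"offset": [0, 0, 0], "twist": 0, "jaw": 0.3}

```text
clock: 11.0
tool_pos: [0.6109, 0.0466, 0.1049]
tool_rot: [[0.001, -0.085, -0.996], [0.002, -0.996, 0.085], [-1.0, -0.002, -0.001]]
contact_force: [1.0, 8.3, -0.2]
width: 0.055
```

```bash
python3 st.py
```

```text
t11.00 p [0.6109 0.0466 0.1049] psi 175.14 tilt 0.12 w 0.0550 F [ 1.   8.3 -0.2] M [ 1.3  -0.07 -0.06] j [  4.3  28.9   0.6  61.6   0.1 -80.8]
```

apply_moves:
  commands:
    - {"offset": [0, 0, 0], "twist": 0, "jaw": 0.7}
    - {"offset": [0, 0, 0], "twist": 0, "jaw": 0.75}
    - {"offset": [0, 0, 0], "twist": 0, "jaw": 0.8}
    - {"offset": [0, 0, 0.1], "twist": 0, "jaw": 0.8}
    - {"offset": [0, 0, 0.3], "twist": 0, "jaw": 0.8}

```text
clock: 11.42
tool_pos: [0.6095, 0.0456, 0.1194]
tool_rot: [[-0.002, -0.086, -0.996], [-0.0, -0.996, 0.086], [-1.0, 0.001, 0.002]]
contact_force: [-1.0, 0.4, 0.2]
width: 0.0684
```

```bash
python3 st.py
```

```text
t11.42 p [0.6095 0.0456 0.1194] psi 175.09 tilt 0.14 w 0.0684 F [-1.   0.4  0.2] M [-0.02  0.04  0.03] j [  4.3  28.4   1.9  63.7  -0.  -80.8]
```

apply_moves:
  commands:
    - {"offset": [0, 0, 0.7], "twist": 0, "jaw": 0.8}
    - {"offset": [0, 0, 1], "twist": 0, "jaw": 0.7}
    - {"offset": [-0.2, 0.2, 1], "twist": -0.3, "jaw": 0.6}
    - {"offset": [-0.2, 0.3, 0.8], "twist": -0.9, "jaw": 0.5}
    - {"offset": [-0.2, 0.3, 0.3], "twist": -0.9, "jaw": 0.5}

```text
clock: 11.83
tool_pos: [0.5873, 0.0779, 0.2779]
tool_rot: [[0.006, -0.27, -0.963], [0.001, -0.963, 0.27], [-1.0, -0.002, -0.006]]
contact_force: [0.8, 0.6, -0.0]
width: 0.0428
```

```bash
cat > stand.py <<'E'
from st import *
TH=np.radians(-4.6);O=np.array([.6037,-.0440])
def w(x,y,z): # stand mm -> world
    return np.array([O[0]+(x*np.cos(TH)-y*np.sin(TH))/1000,O[1]+(x*np.sin(TH)+y*np.cos(TH))/1000,z/1000])
def lug(a,r=97,h=5,y=-1): return w(38-r*np.cos(a)+h*np.sin(a),y,100+r*np.sin(a)+h*np.cos(a))
def latch(a,r=60,h=5,y=-1): return w(-71-h*np.cos(a)-r*np.sin(a),y,84+r*np.cos(a)-h*np.sin(a))
E
python3 - <<'E'
from stand import *
st()
t=snap("top");s=snap("scene")
for a in (1.5,1.6,1.7,1.8,1.85): print(a,lug(a,104),proj(t,lug(a,104)),proj(s,lug(a,104)),'root',proj(t,lug(a,71)),proj(s,lug(a,71)))
zoom(t,250,130,340,210,8,"z6t");zoom(s,190,180,290,260,8,"z6s")
E
```

```text
t11.83 p [0.5873 0.0779 0.2779] psi 164.35 tilt 0.35 w 0.0428 F [ 0.8  0.6 -0. ] M [-0.   -0.06 -0.02] j [  7.6  23.3  17.1  83.5  -0.  -66.8]
1.5 [ 0.6391 -0.0479  0.2041] [295.1792 156.9202] [230.1506 215.8018] root [294.2174 158.3009] [230.9649 222.2166]
1.6 [ 0.6495 -0.0487  0.2038] [295.485  152.9569] [231.9905 218.8547] root [294.4168 155.6739] [232.1944 224.2939]
1.7 [ 0.6598 -0.0495  0.2025] [295.7538 149.113 ] [233.8413 222.0908] root [294.5919 153.1285] [233.425  226.4803]
1.8 [ 0.6699 -0.0503  0.2001] [295.9827 145.4353] [235.6798 225.4713] root [294.7408 150.6938] [234.6424 228.7509]
1.85 [ 0.6749 -0.0507  0.1986] [296.0813 143.6728] [236.5871 227.2027] root [294.8049 149.5266] [235.2416 229.9096]
```

View pics/z6t.png

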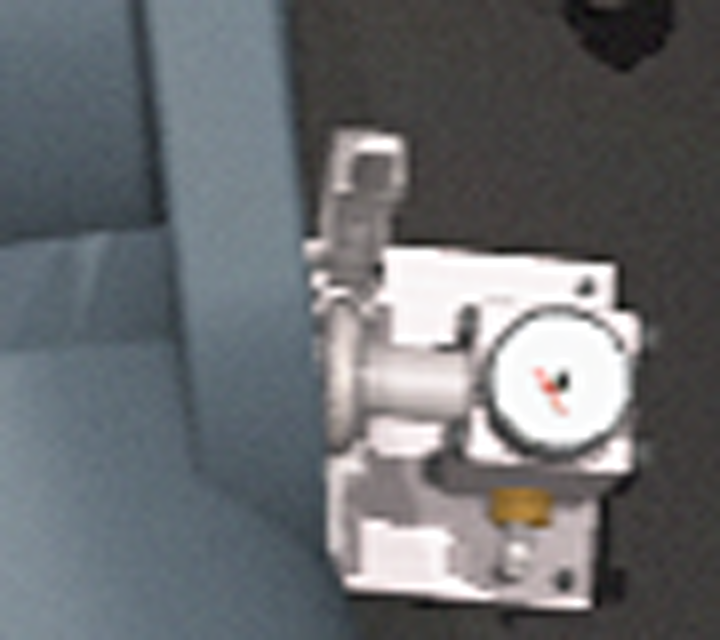

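View pics/z6s.png

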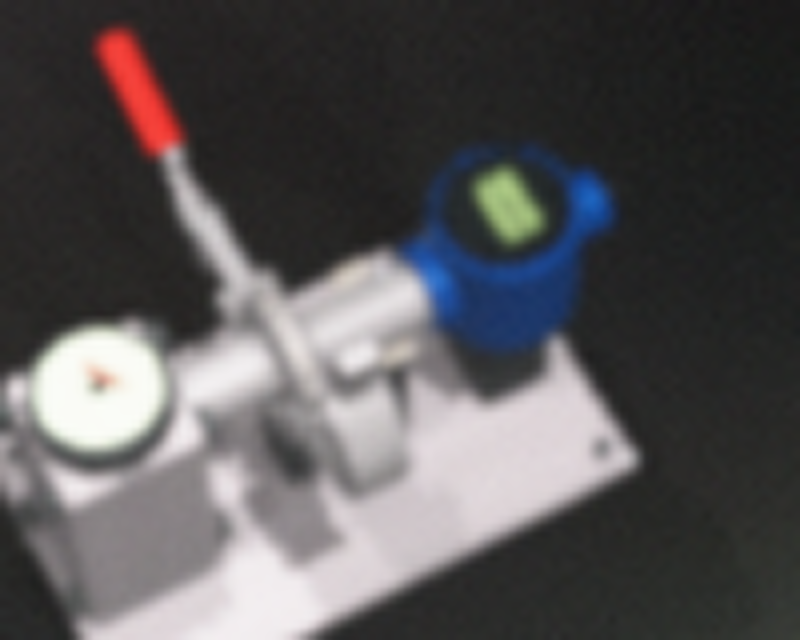

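apply_moves:
  commands:
    - {"offset": [0.11, -0.2, 0], "twist": -1, "jaw": 0.45}
    - {"offset": [0.11, -0.2, 0], "twist": -1, "jaw": 0.45}
    - {"offset": [0.11, -0.2, 0], "twist": -1, "jaw": 0.45}
    - {"offset": [0.11, -0.2, 0], "twist": -1, "jaw": 0.45}
    - {"offset": [0.11, -0.2, 0], "twist": -1, "jaw": 0.45}

```text
clock: 12.35
tool_pos: [0.6085, 0.0368, 0.2713]
tool_rot: [[-0.002, -0.65, -0.76], [-0.0, -0.76, 0.65], [-1.0, 0.001, 0.001]]
contact_force: [-0.2, 0.5, 0.8]
width: 0.0383
```

apply_moves:
  commands:
    - {"offset": [0.11, -0.2, 0], "twist": -1, "jaw": 0.45}
    - {"offset": [0.11, -0.2, 0], "twist": -1, "jaw": 0.45}
    - {"offset": [0.11, -0.2, 0], "twist": -1, "jaw": 0.45}
    - {"offset": [0.11, -0.2, 0], "twist": -1, "jaw": 0.45}
    - {"offset": [0.11, -0.2, 0], "twist": -1, "jaw": 0.45}

```text
clock: 12.77
tool_pos: [0.6305, -0.0033, 0.2712]
tool_rot: [[-0.002, -0.91, -0.414], [-0.0, -0.414, 0.91], [-1.0, 0.002, 0.0]]
contact_force: [-0.2, 0.1, 0.5]
width: 0.0389
```

apply_moves:
  commands:
    - {"offset": [0.11, -0.2, 0], "twist": -1, "jaw": 0.45}
    - {"offset": [0.11, -0.2, 0], "twist": -1, "jaw": 0.45}
    - {"offset": [0.11, -0.2, 0], "twist": -1, "jaw": 0.45}
    - {"offset": [0.11, -0.2, 0], "twist": -1, "jaw": 0.45}
    - {"offset": [0.11, -0.2, 0], "twist": -1, "jaw": 0.45}

```text
clock: 13.18
tool_pos: [0.6525, -0.0433, 0.2712]
tool_rot: [[-0.002, -1.0, 0.01], [-0.0, 0.01, 1.0], [-1.0, 0.002, -0.0]]
contact_force: [-0.4, -0.1, 0.1]
width: 0.0384
```

apply_moves:
  commands:
    - {"offset": [0.11, -0.2, 0], "twist": -0.8, "jaw": 0.45}
    - {"offset": [0, 0, 0], "twist": 0, "jaw": 0.45}
    - {"offset": [0, 0, 0], "twist": 0, "jaw": 0.45}

```text
clock: 13.43
tool_pos: [0.6567, -0.0508, 0.2713]
tool_rot: [[-0.002, -0.997, 0.074], [0.0, 0.074, 0.997], [-1.0, 0.002, -0.0]]
contact_force: [0.3, 0.5, -0.3]
width: 0.0384
```

```bash
python3 - <<'E'
from stand import *
st();s=snap("scene");print(lug(1.69,99))
zoom(s,190,160,290,260,7,"z7s")
E
```

```text
t13.43 p [ 0.6567 -0.0508  0.2713] psi 85.75 tilt 0.09 w 0.0384 F [ 0.3  0.5 -0.3] M [-0.03 -0.   -0.01] j [-4.4 33.  31.6 88.7 -0.  -0.2]
[ 0.6582 -0.0494  0.1977]
```

View pics/z7s.png

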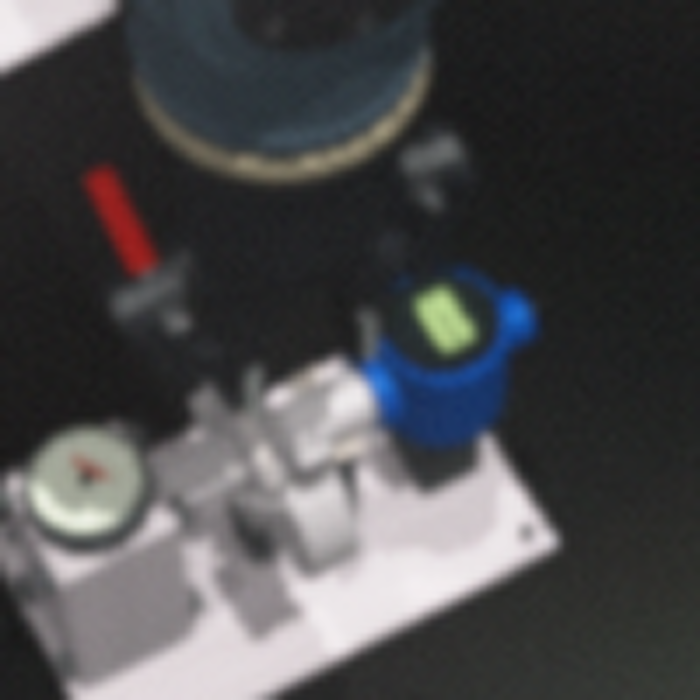

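apply_moves:
  commands:
    - {"offset": [0.04, 0.02, -0.3], "twist": 0, "jaw": 0.5}
    - {"offset": [0, 0, -0.5], "twist": 0, "jaw": 0.5}
    - {"offset": [0, 0, -0.5], "twist": 0, "jaw": 0.5}
    - {"offset": [0, 0, -0.3], "twist": 0, "jaw": 0.5}
    - {"offset": [0, 0, 0], "twist": 0, "jaw": 0.5}

```text
clock: 13.9
tool_pos: [0.6569, -0.0489, 0.2056]
tool_rot: [[-0.004, -0.997, 0.074], [0.0, 0.074, 0.997], [-1.0, 0.004, 0.0]]
contact_force: [-1.2, 0.3, 0.1]
width: 0.0431
```

```bash
python3 - <<'E'
from stand import *
st();s=snap("scene");print(lug(1.69,99))
zoom(s,190,160,290,260,7,"z8s")
E
```

```text
t13.90 p [ 0.6569 -0.0489  0.2056] psi 85.78 tilt 0.25 w 0.0431 F [-1.2  0.3  0.1] M [-0. -0. -0.] j [-4.3 32.6 21.5 79.1  0.  -0. ]
[ 0.6582 -0.0494  0.1977]
```

View pics/z8s.png

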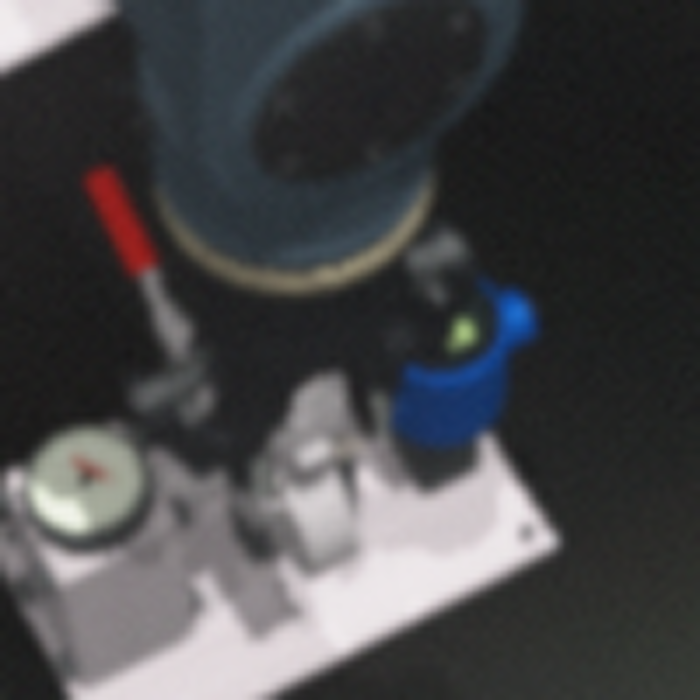

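apply_moves:
  commands:
    - {"offset": [0.02, 0, -0.18], "twist": 0, "jaw": 0.5}
    - {"offset": [0, 0, 0], "twist": 0, "jaw": 0.4}
    - {"offset": [0, 0, 0], "twist": 0, "jaw": 0.3}
    - {"offset": [0, 0, 0], "twist": 0, "jaw": 0.2}
    - {"offset": [0, 0, 0], "twist": 0, "jaw": 0.1}

```text
clock: 14.37
tool_pos: [0.6596, -0.0506, 0.2021]
tool_rot: [[0.001, -0.997, 0.077], [-0.002, 0.077, 0.997], [-1.0, -0.001, -0.002]]
contact_force: [-0.3, -3.6, -0.5]
width: 0.0122
```

apply_moves:
  commands:
    - {"offset": [0, 0, 0], "twist": 0, "jaw": 0.1}
    - {"offset": [0, 0, 0], "twist": 0, "jaw": 0.1}

```text
clock: 14.53
tool_pos: [0.6596, -0.0505, 0.2021]
tool_rot: [[0.001, -0.997, 0.077], [-0.002, 0.077, 0.997], [-1.0, -0.001, -0.002]]
contact_force: [-0.5, -6.8, 2.1]
width: 0.0119
```

```bash
python3 st.py
```

```text
t14.53 p [ 0.6596 -0.0505  0.2021] psi 85.57 tilt 0.13 w 0.0119 F [-0.5 -6.8  2.1] M [-1.38  0.06 -0.03] j [-4.3 32.7 21.1 78.3 -0.1  0.1]
```

apply_moves:
  commands:
    - {"offset": [0, -0.02, 0], "twist": 0, "jaw": 0.3}
    - {"offset": [0, 0, -0.1], "twist": 0, "jaw": 0.3}
    - {"offset": [0, 0, 0], "twist": 0, "jaw": 0.3}
    - {"offset": [0, 0, 0], "twist": 0, "jaw": 0.1}
    - {"offset": [0, 0, 0], "twist": 0, "jaw": 0.1}

```text
clock: 14.95
tool_pos: [0.6591, -0.0506, 0.1972]
tool_rot: [[-0.0, -0.997, 0.077], [-0.001, 0.077, 0.997], [-1.0, 0.0, -0.001]]
contact_force: [0.2, -3.3, -0.5]
width: 0.0123
```

apply_moves:
  commands:
    - {"offset": [0, 0, 0], "twist": 0, "jaw": 0.1}
    - {"offset": [0, 0, 0], "twist": 0, "jaw": 0.1}

```text
clock: 15.12
tool_pos: [0.6591, -0.0505, 0.1972]
tool_rot: [[-0.0, -0.997, 0.077], [-0.001, 0.077, 0.997], [-1.0, 0.0, -0.001]]
contact_force: [-0.7, -5.2, -0.5]
width: 0.0124
```

```bash
python3 st.py
```

```text
t15.12 p [ 0.6591 -0.0505  0.1972] psi 85.59 tilt 0.04 w 0.0124 F [-0.7 -5.2 -0.5] M [-1.01  0.12 -0.03] j [-4.4 32.8 20.5 77.8 -0.   0. ]
```

```bash
python3 - <<'E'
import numpy as np
th=np.radians(-4.6);A=np.linspace(1.70,0,21);r,h=98.7,5
X=-r*np.cos(A)+h*np.sin(A);Z=r*np.sin(A)+h*np.cos(A)
for i in range(20):
    dX=(X[i+1]-X[i])/40;print(i,round(A[i+1],3),[round(dX*np.cos(th),3),round(dX*np.sin(th),3),round((Z[i+1]-Z[i])/40,3)])
print(X[[0,5,10,15,20]]+38,Z[[0,5,10,15,20]]+100)
E
```

```text
0 1.615 [np.float64(-0.207), np.float64(0.017), np.float64(0.029)]
1 1.53 [np.float64(-0.209), np.float64(0.017), np.float64(0.011)]
2 1.445 [np.float64(-0.209), np.float64(0.017), np.float64(-0.007)]
3 1.36 [np.float64(-0.208), np.float64(0.017), np.float64(-0.025)]
4 1.275 [np.float64(-0.205), np.float64(0.016), np.float64(-0.042)]
5 1.19 [np.float64(-0.201), np.float64(0.016), np.float64(-0.06)]
6 1.105 [np.float64(-0.195), np.float64(0.016), np.float64(-0.076)]
7 1.02 [np.float64(-0.188), np.float64(0.015), np.float64(-0.093)]
8 0.935 [np.float64(-0.179), np.float64(0.014), np.float64(-0.108)]
9 0.85 [np.float64(-0.169), np.float64(0.014), np.float64(-0.123)]
10 0.765 [np.float64(-0.158), np.float64(0.013), np.float64(-0.137)]
11 0.68 [np.float64(-0.146), np.float64(0.012), np.float64(-0.15)]
12 0.595 [np.float64(-0.133), np.float64(0.011), np.float64(-0.162)]
13 0.51 [np.float64(-0.119), np.float64(0.01), np.float64(-0.173)]
14 0.425 [np.float64(-0.104), np.float64(0.008), np.float64(-0.182)]
15 0.34 [np.float64(-0.088), np.float64(0.007), np.float64(-0.191)]
16 0.255 [np.float64(-0.071), np.float64(0.006), np.float64(-0.197)]
17 0.17 [np.float64(-0.054), np.float64(0.004), np.float64(-0.203)]
18 0.085 [np.float64(-0.037), np.float64(0.003), np.float64(-0.207)]
19 0.0 [np.float64(-0.019), np.float64(0.002), np.float64(-0.209)]
[ 55.67527564  14.01163526 -23.38393447 -49.85791903 -60.7       ] [197.23309432 195.87099852 177.45129172 145.25125482 105.        ]
```

apply_moves:
  commands:
    - {"offset": [-0.207, 0.007, 0.029], "twist": 0, "jaw": 0.1}
    - {"offset": [-0.209, 0.017, 0.011], "twist": 0, "jaw": 0.1}
    - {"offset": [-0.209, 0.017, -0.007], "twist": 0, "jaw": 0.1}
    - {"offset": [-0.208, 0.017, -0.025], "twist": 0, "jaw": 0.1}
    - {"offset": [-0.205, 0.016, -0.042], "twist": 0, "jaw": 0.1}

```text
clock: 15.53
tool_pos: [0.6189, -0.0474, 0.1971]
tool_rot: [[0.004, -0.997, 0.077], [-0.0, 0.077, 0.997], [-1.0, -0.004, -0.0]]
contact_force: [5.8, -5.0, 7.2]
width: 0.0122
```

```bash
python3 st.py
```

```text
t15.53 p [ 0.6189 -0.0474  0.1971] psi 85.60 tilt 0.24 w 0.0122 F [ 5.8 -5.   7.2] M [-0.78 -1.5   0.03] j [-4.4 27.3 11.6 74.1 -0.   0. ]
```

apply_moves:
  commands:
    - {"offset": [-0.21, 0.016, -0.07], "twist": 0, "jaw": 0.1}
    - {"offset": [-0.2, 0.016, -0.08], "twist": 0, "jaw": 0.1}
    - {"offset": [-0.19, 0.015, -0.09], "twist": 0, "jaw": 0.1}
    - {"offset": [-0.18, 0.014, -0.11], "twist": 0, "jaw": 0.1}
    - {"offset": [-0.17, 0.014, -0.12], "twist": 0, "jaw": 0.1}

```text
clock: 15.95
tool_pos: [0.5803, -0.0443, 0.1789]
tool_rot: [[0.004, -0.997, 0.077], [-0.0, 0.077, 0.997], [-1.0, -0.004, 0.0]]
contact_force: [-5.7, -1.8, 18.3]
width: 0.0123
```

```bash
python3 st.py
```

```text
t15.95 p [ 0.5803 -0.0443  0.1789] psi 85.60 tilt 0.22 w 0.0123 F [-5.7 -1.8 18.3] M [-0.57  0.51 -0.04] j [-4.4 22.9  2.3 69.2  0.   0. ]
```

apply_moves:
  commands:
    - {"offset": [-0.18, 0.014, -0.1], "twist": 0, "jaw": 0.1}
    - {"offset": [-0.16, 0.012, -0.13], "twist": 0, "jaw": 0.1}
    - {"offset": [-0.15, 0.011, -0.15], "twist": 0, "jaw": 0.1}
    - {"offset": [-0.13, 0.01, -0.17], "twist": 0, "jaw": 0.1}
    - {"offset": [-0.11, 0.008, -0.18], "twist": 0, "jaw": 0.1}

```text
clock: 16.37
tool_pos: [0.5508, -0.0418, 0.1485]
tool_rot: [[0.002, -0.997, 0.076], [0.0, 0.076, 0.997], [-1.0, -0.002, 0.0]]
contact_force: [-3.5, -1.2, 8.6]
width: 0.0118
```

```bash
python3 st.py
```

```text
t16.37 p [ 0.5508 -0.0418  0.1485] psi 85.61 tilt 0.11 w 0.0118 F [-3.5 -1.2  8.6] M [-0.07  0.29  0.06] j [-4.4 20.4 -5.8 63.7  0.   0. ]
```

apply_moves:
  commands:
    - {"offset": [-0.08, 0.006, -0.2], "twist": 0, "jaw": 0.1}
    - {"offset": [-0.06, 0.005, -0.2], "twist": 0, "jaw": 0.1}
    - {"offset": [-0.045, 0.004, -0.2], "twist": 0, "jaw": 0.1}
    - {"offset": [-0.03, 0.002, -0.2], "twist": 0, "jaw": 0.1}
    - {"offset": [-0.01, 0, -0.15], "twist": 0, "jaw": 0.1}

```text
clock: 16.78
tool_pos: [0.5427, -0.0412, 0.1104]
tool_rot: [[0.003, -0.997, 0.076], [0.0, 0.076, 0.997], [-1.0, -0.003, 0.0]]
contact_force: [6.7, -4.3, 5.8]
width: 0.0125
```

apply_moves:
  commands:
    - {"offset": [0, 0, 0], "twist": 0, "jaw": 0.1}

```text
clock: 16.87
tool_pos: [0.5428, -0.0413, 0.1099]
tool_rot: [[0.003, -0.997, 0.077], [0.0, 0.077, 0.997], [-1.0, -0.003, 0.0]]
contact_force: [6.7, -1.6, 3.4]
width: 0.0119
```

```bash
python3 - <<'E'
from stand import *
st();s=snap("scene");t=snap("top")
zoom(s,190,160,290,260,7,"z9s");zoom(t,250,150,340,230,8,"z9t")
E
```

```text
t16.87 p [ 0.5428 -0.0413  0.1099] psi 85.59 tilt 0.16 w 0.0119 F [ 6.7 -1.6  3.4] M [-0.45 -1.81 -0.39] j [ -4.4  21.  -10.8  58.    0.    0. ]
```

View pics/z9s.png

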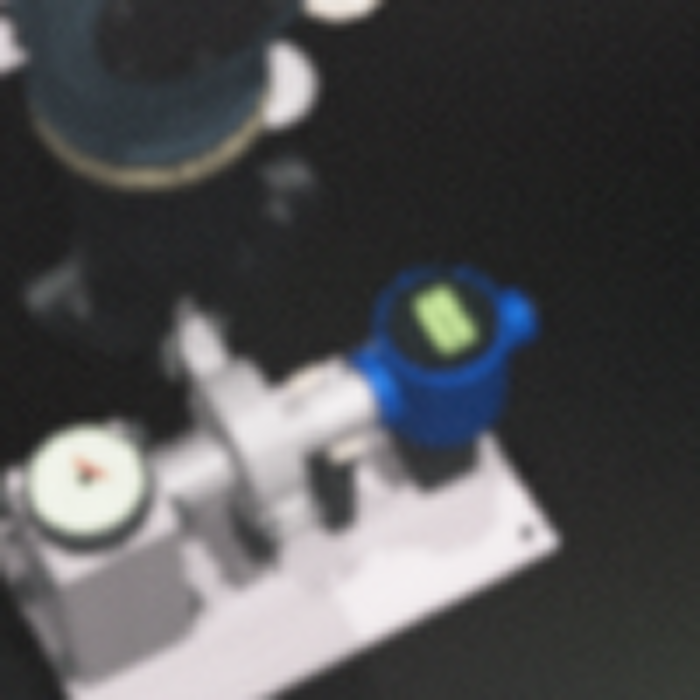

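apply_moves:
  commands:
    - {"offset": [0, 0, -0.06], "twist": 0, "jaw": 0.1}
    - {"offset": [0, 0, -0.06], "twist": 0, "jaw": 0.1}
    - {"offset": [0, 0, 0], "twist": 0, "jaw": 0.1}

```text
clock: 17.22
tool_pos: [0.5435, -0.0413, 0.1059]
tool_rot: [[0.004, -0.997, 0.077], [0.0, 0.077, 0.997], [-1.0, -0.004, 0.0]]
contact_force: [8.8, -1.8, 2.5]
width: 0.0124
```

apply_moves:
  commands:
    - {"offset": [0, 0, -0.04], "twist": 0, "jaw": 0.1}
    - {"offset": [0, 0, 0], "twist": 0, "jaw": 0.1}

```text
clock: 17.38
tool_pos: [0.5432, -0.0413, 0.1044]
tool_rot: [[0.004, -0.997, 0.077], [0.0, 0.077, 0.997], [-1.0, -0.004, 0.0]]
contact_force: [6.0, -1.6, 4.5]
width: 0.0121
```

```bash
python3 st.py
```

```text
t17.38 p [ 0.5432 -0.0413  0.1044] psi 85.59 tilt 0.21 w 0.0121 F [ 6.  -1.6  4.5] M [-0.33 -1.83 -0.37] j [ -4.4  21.3 -11.3  57.2   0.    0. ]
```

apply_moves:
  commands:
    - {"offset": [0, 0, -0.04], "twist": 0, "jaw": 0.1}
    - {"offset": [0, 0, 0], "twist": 0, "jaw": 0.1}

```text
clock: 17.55
tool_pos: [0.5438, -0.0412, 0.103]
tool_rot: [[0.005, -0.997, 0.076], [0.0, 0.076, 0.997], [-1.0, -0.005, 0.001]]
contact_force: [9.0, -0.1, 2.9]
width: 0.012
```

apply_moves:
  commands:
    - {"offset": [0, 0, -0.04], "twist": 0, "jaw": 0.1}
    - {"offset": [0, 0, 0], "twist": 0, "jaw": 0.1}

```text
clock: 17.72
tool_pos: [0.5442, -0.0414, 0.1015]
tool_rot: [[0.006, -0.997, 0.077], [-0.0, 0.077, 0.997], [-1.0, -0.006, 0.0]]
contact_force: [12.9, -1.8, 2.1]
width: 0.0122
```

```bash
python3 st.py
```

```text
t17.72 p [ 0.5442 -0.0414  0.1015] psi 85.60 tilt 0.32 w 0.0122 F [12.9 -1.8  2.1] M [-0.37 -2.98 -0.49] j [ -4.4  21.4 -11.5  56.7   0.    0. ]
```

apply_moves:
  commands:
    - {"offset": [0.04, 0, -0.04], "twist": 0, "jaw": 0.1}
    - {"offset": [0, 0, 0], "twist": 0, "jaw": 0.1}

```text
clock: 17.88
tool_pos: [0.5449, -0.0412, 0.0996]
tool_rot: [[0.004, -0.997, 0.076], [0.0, 0.076, 0.997], [-1.0, -0.004, 0.001]]
contact_force: [8.7, -2.3, 2.7]
width: 0.0121
```

```bash
python3 - <<'E'
from stand import *
st();s=snap("scene")
zoom(s,190,180,260,240,10,"z10s")
E
```

```text
t17.88 p [ 0.5449 -0.0412  0.0996] psi 85.63 tilt 0.21 w 0.0121 F [ 8.7 -2.3  2.7] M [-0.22 -2.    0.56] j [ -4.3  21.7 -11.5  56.7   0.    0. ]
```

View pics/z10s.png

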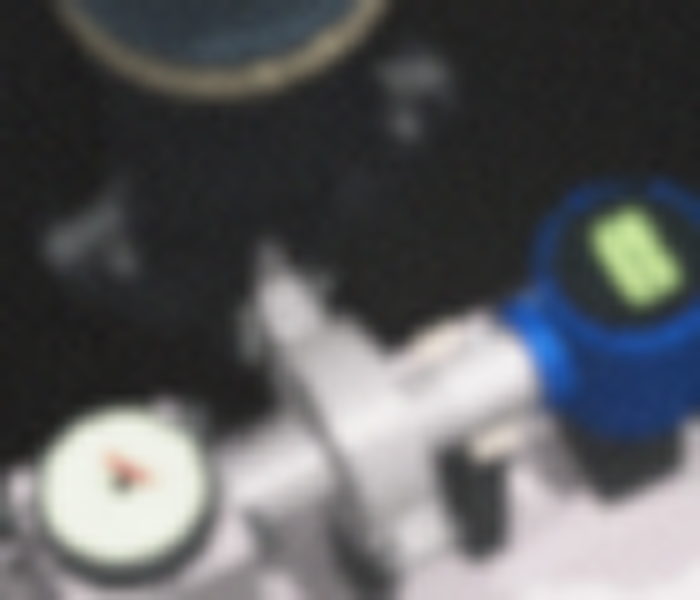

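apply_moves:
  commands:
    - {"offset": [0.02, 0, -0.04], "twist": 0, "jaw": 0.1}
    - {"offset": [0, 0, 0], "twist": 0, "jaw": 0.1}

```text
clock: 18.1
tool_pos: [0.5458, -0.0416, 0.0979]
tool_rot: [[0.004, -0.997, 0.077], [-0.0, 0.077, 0.997], [-1.0, -0.004, -0.0]]
contact_force: [11.0, -3.0, 1.3]
width: 0.0126
```

apply_moves:
  commands:
    - {"offset": [0.02, 0, -0.04], "twist": 0, "jaw": 0.1}
    - {"offset": [0, 0, 0], "twist": 0, "jaw": 0.1}

```text
clock: 18.27
tool_pos: [0.5457, -0.0415, 0.0961]
tool_rot: [[0.002, -0.997, 0.077], [-0.0, 0.077, 0.997], [-1.0, -0.002, -0.0]]
contact_force: [3.1, -2.7, 4.6]
width: 0.0119
```

```bash
python3 st.py
```

```text
t18.27 p [ 0.5457 -0.0415  0.0961] psi 85.56 tilt 0.12 w 0.0119 F [ 3.1 -2.7  4.6] M [-0.69 -1.15 -0.9 ] j [ -4.3  22.  -11.5  56.4  -0.    0.1]
```

apply_moves:
  commands:
    - {"offset": [0.02, 0, -0.04], "twist": 0, "jaw": 0.1}
    - {"offset": [0, 0, 0], "twist": 0, "jaw": 0.1}

```text
clock: 18.43
tool_pos: [0.547, -0.0413, 0.0945]
tool_rot: [[0.003, -0.997, 0.076], [0.0, 0.076, 0.997], [-1.0, -0.003, 0.0]]
contact_force: [6.6, -2.7, 1.8]
width: 0.0122
```

apply_moves:
  commands:
    - {"offset": [0.01, 0, -0.04], "twist": 0, "jaw": 0.1}
    - {"offset": [0, 0, 0], "twist": 0, "jaw": 0.1}

```text
clock: 18.6
tool_pos: [0.547, -0.0413, 0.0935]
tool_rot: [[0.003, -0.997, 0.076], [-0.0, 0.076, 0.997], [-1.0, -0.003, 0.0]]
contact_force: [0.9, -2.6, 14.3]
width: 0.012
```

```bash
python3 st.py
```

```text
t18.60 p [ 0.547  -0.0413  0.0935] psi 85.64 tilt 0.15 w 0.0120 F [ 0.9 -2.6 14.3] M [-0.67 -0.86  1.01] j [ -4.3  22.2 -11.6  56.    0.    0. ]
```

apply_moves:
  commands:
    - {"offset": [0, 0, 0], "twist": 0, "jaw": 0.3}
    - {"offset": [0, 0, 0], "twist": 0, "jaw": 0.4}
    - {"offset": [0, 0, 0.1], "twist": 0, "jaw": 0.4}
    - {"offset": [0, 0, 0.6], "twist": 0, "jaw": 0.4}
    - {"offset": [0, 0, 0.8], "twist": 0, "jaw": 0.4}

```text
clock: 19.02
tool_pos: [0.5439, -0.0411, 0.1509]
tool_rot: [[-0.005, -0.997, 0.077], [0.001, 0.077, 0.997], [-1.0, 0.005, 0.0]]
contact_force: [0.9, -0.1, 0.9]
width: 0.0343
```

apply_moves:
  commands:
    - {"offset": [-0.3, 0, 0.6], "twist": 0, "jaw": 0.4}
    - {"offset": [-0.4, 0, 0], "twist": 0, "jaw": 0.4}
    - {"offset": [-0.5, 0, 0], "twist": 0, "jaw": 0.4}
    - {"offset": [-0.5, 0, 0], "twist": 0, "jaw": 0.4}
    - {"offset": [0, 0, 0], "twist": 0, "jaw": 0.4}

```text
clock: 19.43
tool_pos: [0.4748, -0.0412, 0.1764]
tool_rot: [[-0.002, -0.997, 0.077], [0.0, 0.077, 0.997], [-1.0, 0.002, 0.0]]
contact_force: [0.1, -0.2, 0.8]
width: 0.0342
```

```bash
python3 - <<'E'
from stand import *
O[1]=-.045
st();s=snap("scene");t=snap("top")
zoom(s,190,170,260,240,10,"z11s");zoom(t,250,140,340,230,7,"z11t")
for a in (0,.05,.1): print(proj(s,lug(a,104,5)),proj(t,lug(a,104,5)))
E
```

```text
t19.43 p [ 0.4748 -0.0412  0.1764] psi 85.60 tilt 0.11 w 0.0342 F [ 0.1 -0.2  0.8] M [-0.04 -0.06  0.01] j [ -5.   11.1 -14.1  64.9   0.   -0.6]
[214.9963 205.7007] [289.6945 199.7892]
[214.9405 204.9249] [289.8402 199.4791]
[214.9245 204.2138] [289.9939 199.0731]
```

View pics/z11s.png

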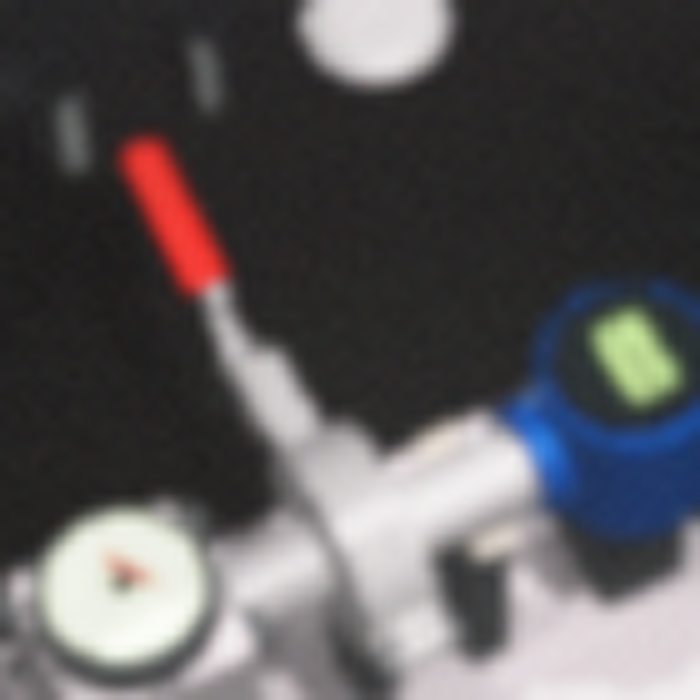

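View pics/z11t.png

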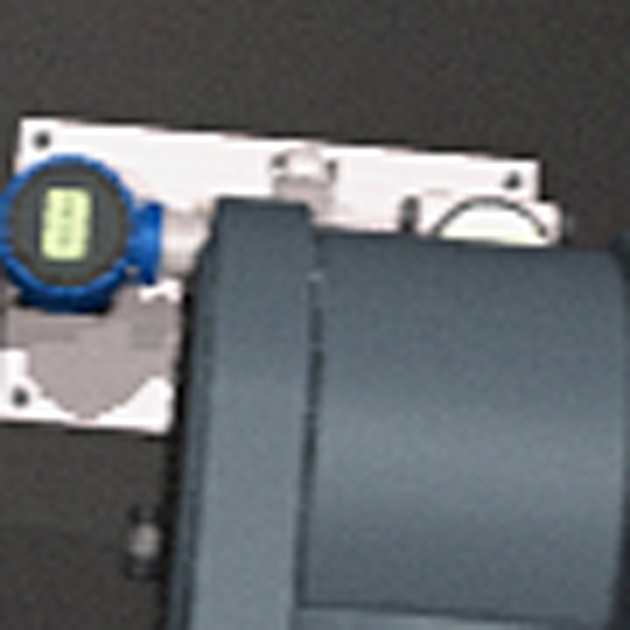

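apply_moves:
  commands:
    - {"offset": [0.17, 0.12, -0.1], "twist": 0, "jaw": 0.4}
    - {"offset": [0, 0, -0.4], "twist": 0, "jaw": 0.4}
    - {"offset": [0, 0, -0.5], "twist": 0, "jaw": 0.4}
    - {"offset": [0, 0, -0.4], "twist": 0, "jaw": 0.4}
    - {"offset": [0, 0, 0], "twist": 0, "jaw": 0.4}

```text
clock: 19.95
tool_pos: [0.484, -0.0361, 0.1171]
tool_rot: [[-0.004, -0.997, 0.076], [0.0, 0.076, 0.997], [-1.0, 0.004, 0.0]]
contact_force: [-0.5, 0.3, -1.3]
width: 0.0342
```

```bash
python3 - <<'E'
from stand import *
st();s=snap("scene")
zoom(s,180,150,250,220,10,"z12s")
E
```

```text
t19.95 p [ 0.484  -0.0361  0.1171] psi 85.62 tilt 0.26 w 0.0342 F [-0.5  0.3 -1.3] M [-0.01  0.04  0.01] j [ -4.3  14.6 -18.7  56.9   0.    0.1]
```

View pics/z12s.png

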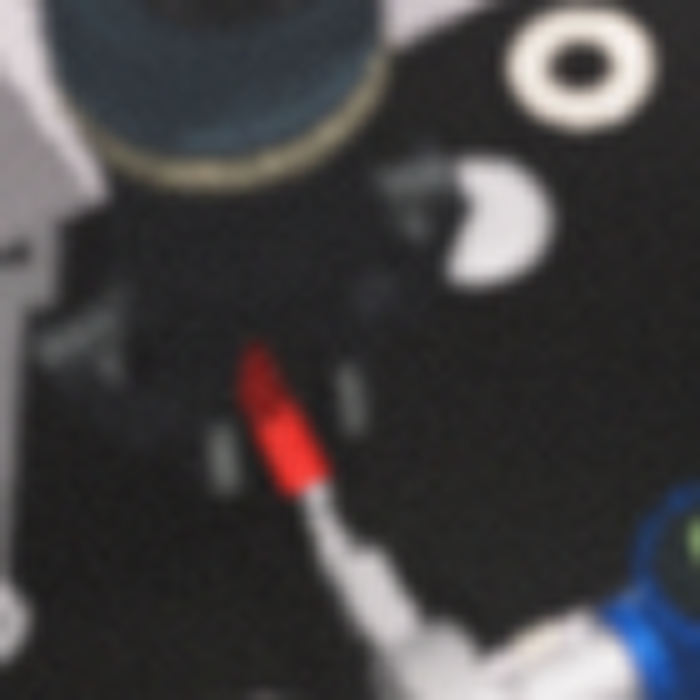

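apply_moves:
  commands:
    - {"offset": [0, 0, 0], "twist": 0, "jaw": 0.3}
    - {"offset": [0, 0, 0], "twist": 0, "jaw": 0.2}
    - {"offset": [0, 0, 0], "twist": 0, "jaw": 0.1}
    - {"offset": [0, 0, 0], "twist": 0, "jaw": 0.05}
    - {"offset": [0, 0, 0], "twist": 0, "jaw": 0.05}

```text
clock: 20.42
tool_pos: [0.4854, -0.0366, 0.121]
tool_rot: [[0.002, -0.997, 0.077], [0.0, 0.077, 0.997], [-1.0, -0.002, 0.0]]
contact_force: [0.8, 1.1, 2.4]
width: 0.0102
```

apply_moves:
  commands:
    - {"offset": [0, 0, 0], "twist": 0, "jaw": 0.05}

```text
clock: 20.5
tool_pos: [0.4853, -0.0365, 0.1209]
tool_rot: [[0.001, -0.997, 0.077], [0.0, 0.077, 0.997], [-1.0, -0.001, 0.0]]
contact_force: [1.5, 1.4, 3.0]
width: 0.0099
```

```bash
python3 - <<'E'
from stand import *
O[1]=-.045
s=st();p=s["tool_pos"][:2]-O
X=(p[0]*np.cos(TH)+p[1]*np.sin(TH))*1000+71;Z=s["tool_pos"][2]*1000-84
r=np.hypot(X,Z);phi=np.arctan2(-X,Z);print(X,Z,r,phi)
end=np.arcsin(5/r)
A=np.linspace(phi,end,10);x=-r*np.sin(A);z=r*np.cos(A)
for i in range(9):
    d=(x[i+1]-x[i])/40;print([round(d*np.cos(TH),3),round(d*np.sin(TH),3),round((z[i+1]-z[i])/40,3)])
E
```

```text
t20.50 p [ 0.4853 -0.0365  0.1209] psi 85.60 tilt 0.08 w 0.0099 F [1.5 1.4 3. ] M [ 0.18 -0.5  -0.02] j [ -4.3  14.3 -18.6  57.1   0.    0.1]
-47.70521266421268 36.88419397434515 60.301169810169334 0.9126311696190366
[np.float64(0.09), np.float64(-0.007), np.float64(0.106)]
[np.float64(0.099), np.float64(-0.008), np.float64(0.097)]
[np.float64(0.107), np.float64(-0.009), np.float64(0.088)]
[np.float64(0.115), np.float64(-0.009), np.float64(0.077)]
[np.float64(0.122), np.float64(-0.01), np.float64(0.066)]
[np.float64(0.127), np.float64(-0.01), np.float64(0.055)]
[np.float64(0.132), np.float64(-0.011), np.float64(0.043)]
[np.float64(0.135), np.float64(-0.011), np.float64(0.03)]
[np.float64(0.137), np.float64(-0.011), np.float64(0.018)]
```

apply_moves:
  commands:
    - {"offset": [0.09, -0.007, 0.105], "twist": 0, "jaw": 0.05}
    - {"offset": [0.1, -0.008, 0.095], "twist": 0, "jaw": 0.05}
    - {"offset": [0.105, -0.009, 0.09], "twist": 0, "jaw": 0.05}
    - {"offset": [0.115, -0.009, 0.075], "twist": 0, "jaw": 0.05}
    - {"offset": [0.12, -0.01, 0.065], "twist": 0, "jaw": 0.05}

```text
clock: 20.92
tool_pos: [0.5063, -0.0383, 0.1375]
tool_rot: [[-0.0, -0.997, 0.077], [0.0, 0.077, 0.997], [-1.0, 0.0, 0.0]]
contact_force: [1.4, 0.8, -15.7]
width: 0.0095
```

```bash
python3 st.py
```

```text
t20.92 p [ 0.5063 -0.0383  0.1375] psi 85.60 tilt 0.03 w 0.0095 F [  1.4   0.8 -15.7] M [ 0.08 -0.38 -0.27] j [ -4.3  16.  -13.7  60.4   0.    0.1]
```

apply_moves:
  commands:
    - {"offset": [0.125, -0.01, 0.01], "twist": 0, "jaw": 0.05}
    - {"offset": [0.13, -0.011, 0.02], "twist": 0, "jaw": 0.05}
    - {"offset": [0.1, -0.008, 0.015], "twist": 0, "jaw": 0.05}
    - {"offset": [0, 0, 0], "twist": 0, "jaw": 0.05}

```text
clock: 21.25
tool_pos: [0.5216, -0.0395, 0.1402]
tool_rot: [[0.002, -0.997, 0.076], [0.0, 0.076, 0.997], [-1.0, -0.002, 0.0]]
contact_force: [-1.7, 2.9, 2.8]
width: 0.0082
```

```bash
python3 st.py
```

```text
t21.25 p [ 0.5216 -0.0395  0.1402] psi 85.61 tilt 0.11 w 0.0082 F [-1.7  2.9  2.8] M [0.73 0.43 0.23] j [ -4.3  17.4 -11.3  61.2   0.    0.1]
```

```bash
python3 - <<'E'
from stand import *
s=snap("scene")
zoom(s,180,160,250,230,10,"z13s")
E
```

```text
(no output)
```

View pics/z13s.png

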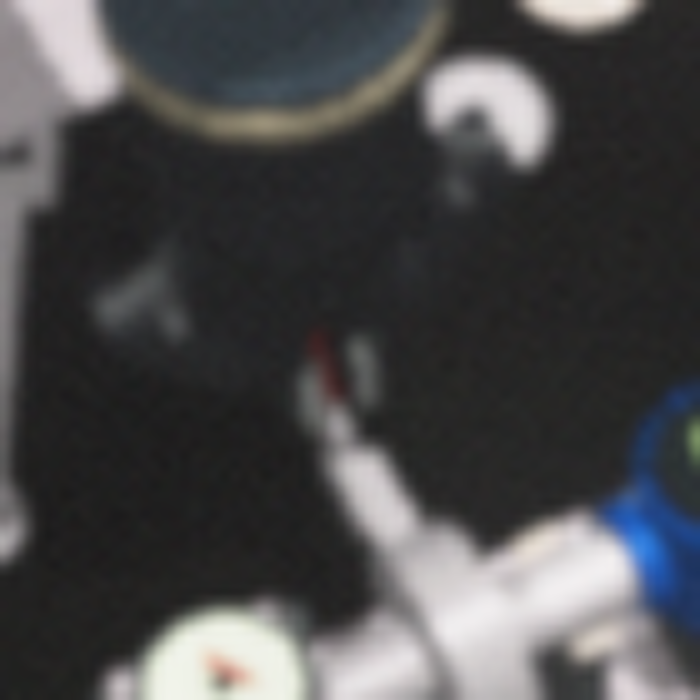

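apply_moves:
  commands:
    - {"offset": [0.06, -0.005, 0.005], "twist": 0, "jaw": 0.05}
    - {"offset": [0.06, -0.005, 0], "twist": 0, "jaw": 0.05}
    - {"offset": [0, 0, 0], "twist": 0, "jaw": 0.05}

```text
clock: 21.55
tool_pos: [0.5253, -0.0397, 0.141]
tool_rot: [[0.001, -0.997, 0.076], [0.0, 0.076, 0.997], [-1.0, -0.001, 0.0]]
contact_force: [-11.3, 4.2, 22.2]
width: 0.0078
```

```bash
python3 st.py
```

```text
t21.55 p [ 0.5253 -0.0397  0.141 ] psi 85.61 tilt 0.07 w 0.0078 F [-11.3   4.2  22.2] M [1.05 2.65 0.27] j [ -4.3  17.9 -10.6  61.5   0.    0. ]
```

apply_moves:
  commands:
    - {"offset": [0, 0, 0.05], "twist": 0, "jaw": 0.05}
    - {"offset": [0, 0, 0], "twist": 0, "jaw": 0.05}

```text
clock: 21.72
tool_pos: [0.5251, -0.0397, 0.1415]
tool_rot: [[0.0, -0.997, 0.077], [0.0, 0.077, 0.997], [-1.0, -0.0, 0.0]]
contact_force: [-1.3, 3.7, -4.3]
width: 0.0081
```

```bash
python3 st.py
```

```text
t21.72 p [ 0.5251 -0.0397  0.1415] psi 85.61 tilt 0.02 w 0.0081 F [-1.3  3.7 -4.3] M [0.87 0.41 0.29] j [ -4.3  17.9 -10.5  61.6   0.    0.1]
```

apply_moves:
  commands:
    - {"offset": [0.05, -0.004, 0], "twist": 0, "jaw": 0.05}
    - {"offset": [0.02, 0, 0], "twist": 0, "jaw": 0.05}
    - {"offset": [0, 0, 0], "twist": 0, "jaw": 0.05}

```text
clock: 21.97
tool_pos: [0.5275, -0.0399, 0.1419]
tool_rot: [[-0.0, -0.997, 0.077], [0.0, 0.077, 0.997], [-1.0, 0.0, 0.0]]
contact_force: [-7.5, 3.6, 6.2]
width: 0.0084
```

```bash
python3 - <<'E'
from stand import *
st()
s=snap("scene")
zoom(s,190,170,260,240,10,"z14s")
E
```

```text
t21.97 p [ 0.5275 -0.0399  0.1419] psi 85.61 tilt 0.03 w 0.0084 F [-7.5  3.6  6.2] M [0.97 1.92 0.24] j [ -4.3  18.2 -10.   61.8   0.    0.1]
```

View pics/z14s.png

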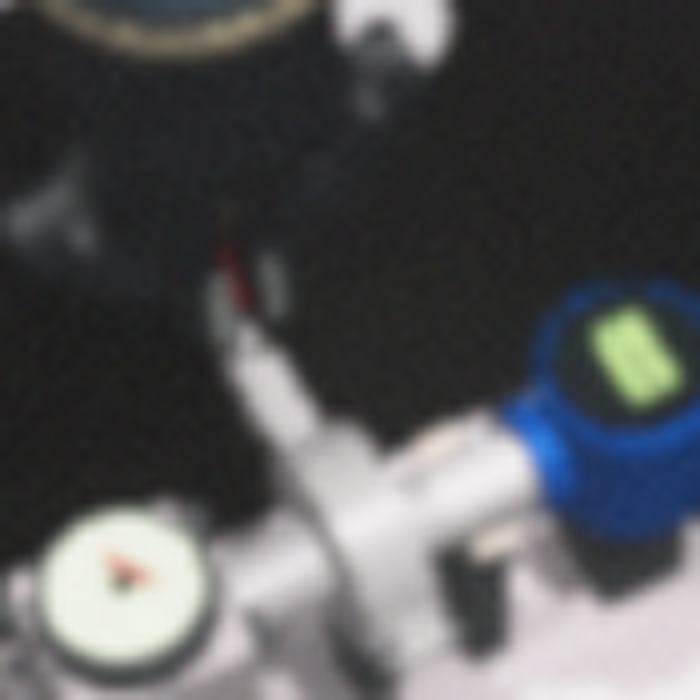

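apply_moves:
  commands:
    - {"offset": [0.05, -0.004, 0.01], "twist": 0, "jaw": 0.05}
    - {"offset": [0.02, 0, 0], "twist": 0, "jaw": 0.05}
    - {"offset": [0, 0, 0], "twist": 0, "jaw": 0.05}

```text
clock: 22.27
tool_pos: [0.5308, -0.0404, 0.1418]
tool_rot: [[0.0, -0.997, 0.077], [-0.0, 0.077, 0.997], [-1.0, -0.0, -0.0]]
contact_force: [-1.3, 1.9, -6.5]
width: 0.0067
```

```bash
python3 st.py
```

```text
t22.27 p [ 0.5308 -0.0404  0.1418] psi 85.58 tilt 0.02 w 0.0067 F [-1.3  1.9 -6.5] M [ 0.31  0.15 -0.32] j [-4.3 18.5 -9.6 61.9 -0.   0.1]
```

apply_moves:
  commands:
    - {"offset": [0, 0, 0], "twist": 0, "jaw": 0.3}
    - {"offset": [0, 0, 0], "twist": 0, "jaw": 0.4}
    - {"offset": [0, 0, 0.4], "twist": 0, "jaw": 0.4}
    - {"offset": [-0.2, 0, 0.6], "twist": 0, "jaw": 0.4}
    - {"offset": [-0.5, 0, 0.5], "twist": 0, "jaw": 0.4}

```text
clock: 22.68
tool_pos: [0.5038, -0.0404, 0.203]
tool_rot: [[0.001, -0.997, 0.077], [-0.0, 0.077, 0.997], [-1.0, -0.001, -0.0]]
contact_force: [1.4, -0.5, 0.5]
width: 0.0341
```

apply_moves:
  commands:
    - {"offset": [-0.8, 0, 0.1], "twist": 0, "jaw": 0.4}
    - {"offset": [-0.6, 0, 0], "twist": 0, "jaw": 0.4}
    - {"offset": [0, 0, 0], "twist": 0, "jaw": 0.4}

```text
clock: 22.93
tool_pos: [0.4437, -0.0404, 0.207]
tool_rot: [[0.001, -0.997, 0.077], [-0.001, 0.077, 0.997], [-1.0, -0.001, -0.0]]
contact_force: [0.5, 0.8, 0.3]
width: 0.0342
```

```bash
python3 - <<'E'
from stand import *
O[1]=-.045
st()
s=snap("scene")
zoom(s,190,170,260,240,10,"z15s")
for a in (0,.1,.2,.3):
    print(a,[((proj(s,latch(a,r))-[190,170]+.5)*10).round() for r in (31,79)])
c=s["color"].astype(int);m=(c[...,0]>150)&(c[...,1]<80)&(c[...,2]<80)
for q in comps(m,6): print(q[0],q[1])
E
```

```text
t22.93 p [ 0.4437 -0.0404  0.207 ] psi 85.59 tilt 0.07 w 0.0342 F [0.5 0.8 0.3] M [ 0.03 -0.02  0.01] j [ -5.2   6.5 -15.1  68.3  -0.   -0.8]
0 [array([238., 320.]), array([226., 235.])]
0.1 [array([233., 313.]), array([214., 216.])]
0.2 [array([229., 307.]), array([202., 200.])]
0.3 [array([225., 302.]), array([191., 185.])]
[208 188   6  14  44] [210.6364 194.1818]
[220 353   7   3   7] [223.     354.4286]
```

View pics/z15s.png

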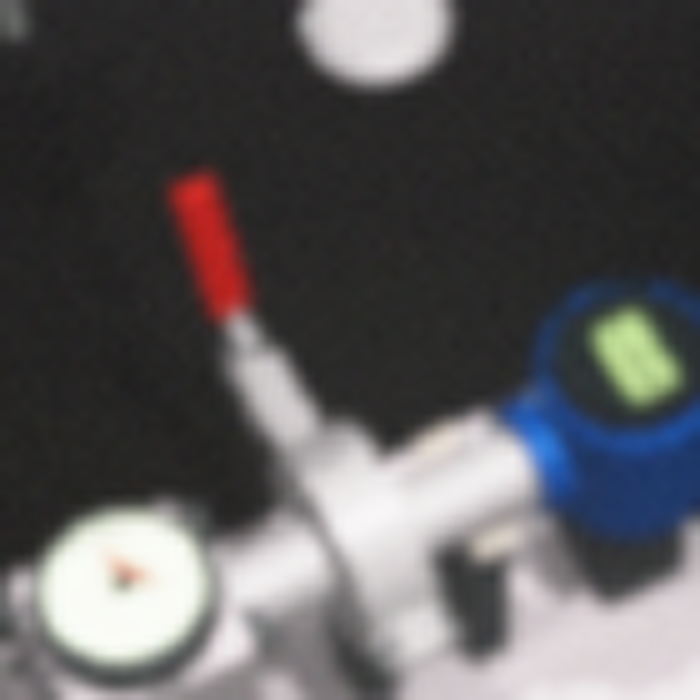

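apply_moves:
  commands:
    - {"offset": [0.7, -0.01, 0], "twist": 0, "jaw": 0.2}
    - {"offset": [0.8, -0.01, 0], "twist": 0, "jaw": 0.1}
    - {"offset": [0.8, -0.01, 0], "twist": 0, "jaw": 0}
    - {"offset": [0.5, -0.01, 0], "twist": 0, "jaw": 0}
    - {"offset": [0, 0, -0.3], "twist": 0, "jaw": 0}

```text
clock: 23.4
tool_pos: [0.5634, -0.042, 0.1948]
tool_rot: [[0.004, -0.997, 0.077], [-0.0, 0.077, 0.997], [-1.0, -0.004, -0.0]]
contact_force: [1.8, 0.9, 0.2]
width: -0.0002
```

apply_moves:
  commands:
    - {"offset": [0, 0, -0.5], "twist": 0, "jaw": 0}
    - {"offset": [0, 0, -0.5], "twist": 0, "jaw": 0}
    - {"offset": [0, 0, -0.2], "twist": 0, "jaw": 0}
    - {"offset": [0, 0, 0], "twist": 0, "jaw": 0}
    - {"offset": [0, 0, 0], "twist": 0, "jaw": 0}

```text
clock: 23.82
tool_pos: [0.5588, -0.0418, 0.1463]
tool_rot: [[0.0, -0.997, 0.077], [-0.0, 0.077, 0.997], [-1.0, -0.0, -0.0]]
contact_force: [-0.6, 0.0, 0.3]
width: 0.0
```

```bash
python3 - <<'E'
from stand import *
st()
s=snap("scene")
zoom(s,190,170,260,240,10,"z16s")
E
```

```text
t23.82 p [ 0.5588 -0.0418  0.1463] psi 85.60 tilt 0.01 w 0.0000 F [-0.6  0.   0.3] M [-0.05  0.02 -0.02] j [-4.3 21.5 -4.6 63.9 -0.   0.1]
```

View pics/z16s.png

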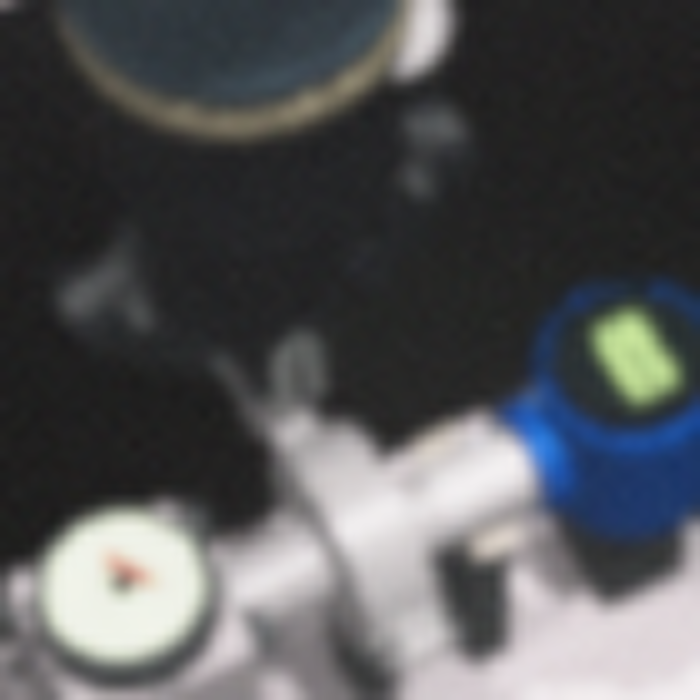

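apply_moves:
  commands:
    - {"offset": [-0.09, 0, -0.1], "twist": 0, "jaw": 0}
    - {"offset": [0, 0, -0.2], "twist": 0, "jaw": 0}
    - {"offset": [0, 0, 0], "twist": 0, "jaw": 0}

```text
clock: 24.12
tool_pos: [0.5544, -0.0418, 0.133]
tool_rot: [[-0.001, -0.997, 0.077], [-0.0, 0.077, 0.997], [-1.0, 0.001, -0.0]]
contact_force: [-1.1, -0.1, -0.5]
width: -0.0001
```

apply_moves:
  commands:
    - {"offset": [0, 0, -0.05], "twist": 0, "jaw": 0}
    - {"offset": [0, 0, 0], "twist": 0, "jaw": 0}

```text
clock: 24.28
tool_pos: [0.5548, -0.0418, 0.1317]
tool_rot: [[-0.0, -0.997, 0.077], [0.0, 0.077, 0.997], [-1.0, 0.0, -0.0]]
contact_force: [0.7, -0.3, -0.9]
width: 0.0001
```

apply_moves:
  commands:
    - {"offset": [0, 0, -0.05], "twist": 0, "jaw": 0}
    - {"offset": [0, 0, 0], "twist": 0, "jaw": 0}

```text
clock: 24.45
tool_pos: [0.5549, -0.0418, 0.1297]
tool_rot: [[-0.0, -0.997, 0.077], [-0.0, 0.077, 0.997], [-1.0, 0.0, -0.0]]
contact_force: [0.3, -0.2, -0.2]
width: -0.0004
```

```bash
python3 st.py
```

```text
t24.45 p [ 0.5549 -0.0418  0.1297] psi 85.60 tilt 0.00 w -0.0004 F [ 0.3 -0.2 -0.2] M [-0.    0.08  0.02] j [-4.3 21.7 -6.8 61.5 -0.   0.1]
```

apply_moves:
  commands:
    - {"offset": [0, 0, -0.04], "twist": 0, "jaw": 0}
    - {"offset": [0, 0, 0], "twist": 0, "jaw": 0}

```text
clock: 24.62
tool_pos: [0.5549, -0.0418, 0.1281]
tool_rot: [[-0.0, -0.997, 0.077], [-0.0, 0.077, 0.997], [-1.0, 0.0, -0.0]]
contact_force: [-0.4, 0.1, 0.7]
width: 0.0002
```

apply_moves:
  commands:
    - {"offset": [0, 0, -0.04], "twist": 0, "jaw": 0}
    - {"offset": [0, 0, 0], "twist": 0, "jaw": 0}

```text
clock: 24.78
tool_pos: [0.555, -0.0418, 0.1278]
tool_rot: [[0.001, -0.997, 0.077], [-0.0, 0.077, 0.997], [-1.0, -0.001, 0.0]]
contact_force: [-6.7, 0.5, 15.8]
width: -0.0006
```

apply_moves:
  commands:
    - {"offset": [0, 0, -0.04], "twist": 0, "jaw": 0}
    - {"offset": [0, 0, 0], "twist": 0, "jaw": 0}

```text
clock: 24.95
tool_pos: [0.555, -0.0418, 0.1275]
tool_rot: [[0.002, -0.997, 0.077], [-0.0, 0.077, 0.997], [-1.0, -0.002, -0.0]]
contact_force: [-14.7, 0.5, 35.8]
width: -0.0001
```

```bash
python3 st.py
```

```text
t24.95 p [ 0.555  -0.0418  0.1275] psi 85.60 tilt 0.11 w -0.0001 F [-14.7   0.5  35.8] M [0.23 3.08 0.03] j [-4.3 21.7 -7.2 61.1 -0.   0.1]
```

apply_moves:
  commands:
    - {"offset": [0, 0, 0.3], "twist": 0, "jaw": 0}
    - {"offset": [0, 0, 0.8], "twist": 0, "jaw": 0}
    - {"offset": [0, 0, 0.8], "twist": 0, "jaw": 0}
    - {"offset": [-0.5, 0.04, 0], "twist": 0, "jaw": 0}
    - {"offset": [-0.7, 0.05, 0], "twist": 0, "jaw": 0}

```text
clock: 25.37
tool_pos: [0.5089, -0.0383, 0.2027]
tool_rot: [[0.004, -0.997, 0.077], [-0.0, 0.077, 0.997], [-1.0, -0.004, -0.0]]
contact_force: [-0.4, -0.4, -0.3]
width: -0.0
```

apply_moves:
  commands:
    - {"offset": [-0.7, 0.05, 0], "twist": 0, "jaw": 0}
    - {"offset": [-0.1, 0, -0.2], "twist": 0, "jaw": 0}
    - {"offset": [0, 0, -0.6], "twist": 0, "jaw": 0}
    - {"offset": [0, 0, -0.4], "twist": 0, "jaw": 0}
    - {"offset": [0, 0, 0], "twist": 0, "jaw": 0}

```text
clock: 25.78
tool_pos: [0.4733, -0.0361, 0.1507]
tool_rot: [[-0.004, -0.997, 0.077], [0.0, 0.077, 0.997], [-1.0, 0.004, 0.0]]
contact_force: [-0.0, 0.8, -0.6]
width: -0.0004
```

```bash
python3 - <<'E'
from stand import *
st()
s=snap("scene")
zoom(s,190,170,260,240,10,"z17s")
E
```

```text
t25.78 p [ 0.4733 -0.0361  0.1507] psi 85.60 tilt 0.20 w -0.0004 F [-0.   0.8 -0.6] M [0.   0.08 0.04] j [ -4.4  11.9 -17.   61.3   0.    0. ]
```

View pics/z17s.png

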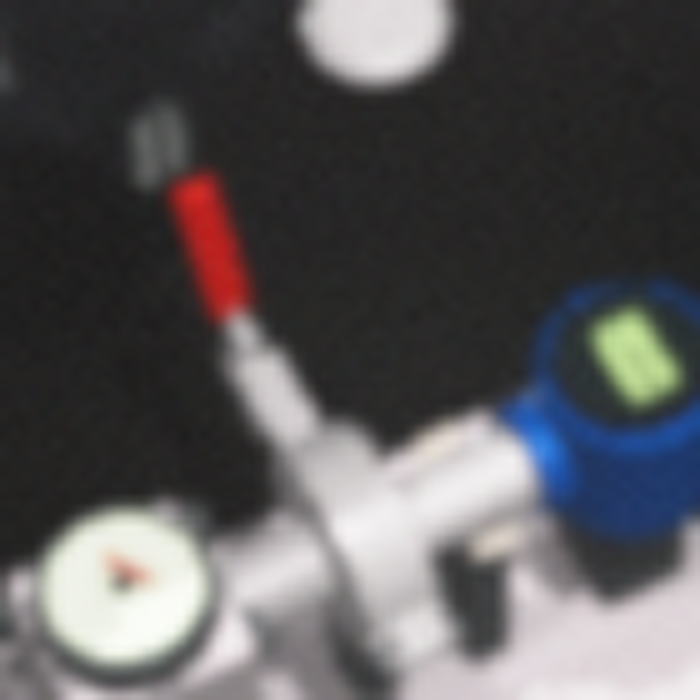

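apply_moves:
  commands:
    - {"offset": [0.2, -0.02, 0], "twist": 0, "jaw": 0}
    - {"offset": [0.15, -0.02, 0], "twist": 0, "jaw": 0}
    - {"offset": [0.15, -0.01, 0], "twist": 0, "jaw": 0}
    - {"offset": [0.1, 0, 0], "twist": 0, "jaw": 0}
    - {"offset": [0, 0, 0], "twist": 0, "jaw": 0}

```text
clock: 26.25
tool_pos: [0.5002, -0.0383, 0.1534]
tool_rot: [[0.001, -0.997, 0.077], [-0.0, 0.077, 0.997], [-1.0, -0.001, -0.0]]
contact_force: [0.0, -0.7, -0.4]
width: -0.0004
```

```bash
python3 - <<'E'
from stand import *
st()
s=snap("scene")
zoom(s,190,170,260,240,10,"z18s")
E
```

```text
t26.25 p [ 0.5002 -0.0383  0.1534] psi 85.60 tilt 0.05 w -0.0004 F [ 0.  -0.7 -0.4] M [ 0.07 -0.01 -0.  ] j [ -4.4  14.6 -13.1  62.2  -0.    0. ]
```

View pics/z18s.png

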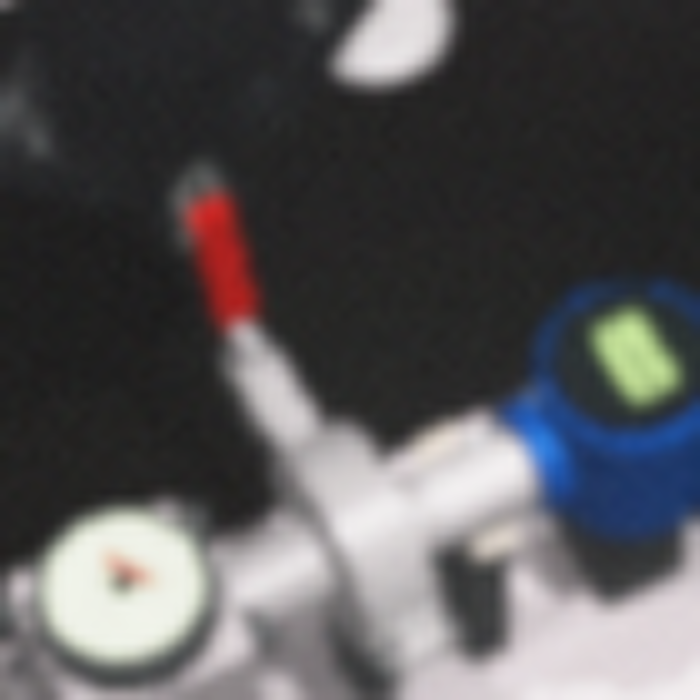

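apply_moves:
  commands:
    - {"offset": [0.1, -0.01, 0], "twist": 0, "jaw": 0}
    - {"offset": [0.1, -0.01, 0], "twist": 0, "jaw": 0}
    - {"offset": [0, 0, 0], "twist": 0, "jaw": 0}

```text
clock: 26.55
tool_pos: [0.5076, -0.0391, 0.1532]
tool_rot: [[0.0, -0.997, 0.077], [-0.0, 0.077, 0.997], [-1.0, -0.0, 0.0]]
contact_force: [-0.2, -0.2, 0.4]
width: -0.0
```

apply_moves:
  commands:
    - {"offset": [0.05, 0, 0], "twist": 0, "jaw": 0}
    - {"offset": [0.05, 0, 0], "twist": 0, "jaw": 0}
    - {"offset": [0, 0, 0], "twist": 0, "jaw": 0}

```text
clock: 26.8
tool_pos: [0.5089, -0.039, 0.1528]
tool_rot: [[-0.004, -0.997, 0.077], [-0.0, 0.077, 0.997], [-1.0, 0.004, -0.0]]
contact_force: [-17.6, 0.5, 12.8]
width: 0.0003
```

```bash
python3 st.py
```

```text
t26.80 p [ 0.5089 -0.039   0.1528] psi 85.59 tilt 0.23 w 0.0003 F [-17.6   0.5  12.8] M [-0.01  3.01 -0.04] j [ -4.4  15.8 -11.5  62.8  -0.    0. ]
```

```bash
python3 - <<'E'
from stand import *
s=snap("scene");t=snap("top","t19")
zoom(s,190,170,260,240,10,"z19s")
E
```

```text
(no output)
```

View pics/z19s.png

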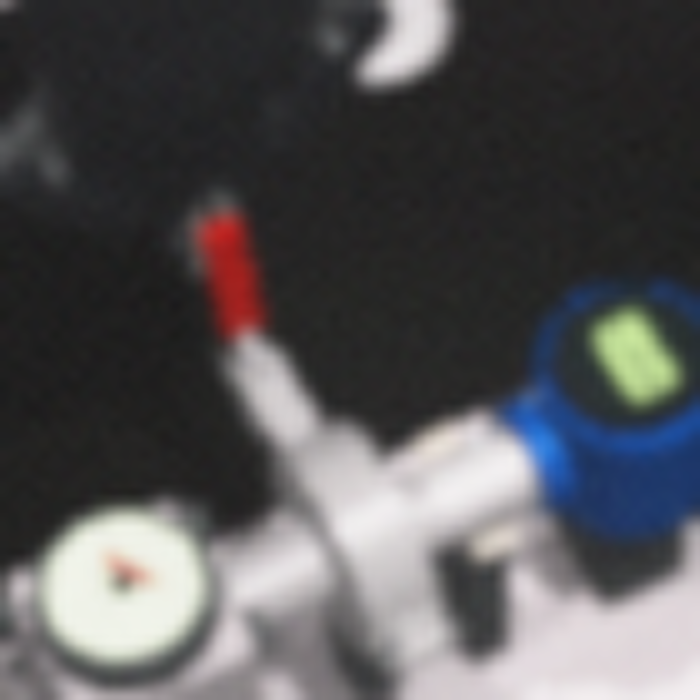

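```bash
cat > lat.py <<'E'
from stand import *
O[1]=-.045
def meas(s):
    c=s["color"].astype(int);m=(c[...,0]>110)&(c[...,1]<75)&(c[...,2]<75)
    m[:160]=0;m[220:]=0;m[:,:190]=0;m[:,230:]=0
    ys,xs=np.nonzero(m);wt=c[ys,xs,0]-c[ys,xs,1]
    ce=np.array([np.average(xs,weights=wt),np.average(ys,weights=wt)])
    d=np.c_[xs,ys]-ce;u=np.linalg.svd(d*np.sqrt(wt)[:,None],full_matrices=False)[2][0]
    n=np.array([-np.sin(TH),np.cos(TH),0])
    out=[]
    for p in (ce-4*u,ce,ce+4*u):
        o,v=ray(s,p);q0=w(0,-3,0);k=n@(q0-o)/(n@v);q=o+k*v
        X=(q[0]-O[0])*np.cos(TH)+(q[1]-O[1])*np.sin(TH);out.append((X*1000,q[2]*1000))
    out=np.array(out);d=out[2]-out[0];d=d*np.sign(d[1])
    print(len(xs),ce,"pts",out.round(1).tolist(),"axis angle",np.arctan2(-d[0],d[1]),"centroid",np.arctan2(-(out[1,0]+71),out[1,1]-84)-.09)
if __name__=="__main__":
    meas(snap("scene"))
    for f in("s2","scene0"):
        im=cv2.imread(f"pics/{f}.png")[:,:,::-1];s=snap("scene");s["color"]=im;meas(s)
E
python3 lat.py
```

```text
49 [212.5055 196.5951] pts [[-74.9, 167.7], [-71.3, 151.4], [-67.6, 134.9]] axis angle 0.21932584295702046 centroid -0.08594507151708032
82 [206.8121 191.1478] pts [[-125.8, 124.9], [-113.8, 121.6], [-101.8, 118.4]] axis angle 1.3076267123201337 centroid 0.7590881206508989
85 [206.6682 190.7065] pts [[-125.2, 128.5], [-114.4, 123.2], [-103.7, 117.9]] axis angle 1.1141519987286452 centroid 0.7471187587128219
```

apply_moves:
  commands:
    - {"offset": [0.02, 0, 0.05], "twist": 0, "jaw": 0}
    - {"offset": [0, 0, 0], "twist": 0, "jaw": 0}

```text
clock: 27.22
tool_pos: [0.5089, -0.0389, 0.1538]
tool_rot: [[-0.006, -0.997, 0.077], [0.0, 0.077, 0.997], [-1.0, 0.006, -0.0]]
contact_force: [-14.5, -0.5, -3.4]
width: -0.0003
```

```bash
python3 st.py
```

```text
t27.22 p [ 0.5089 -0.0389  0.1538] psi 85.59 tilt 0.35 w -0.0003 F [-14.5  -0.5  -3.4] M [-0.04  2.75 -0.06] j [ -4.4  15.9 -11.3  63.1  -0.    0. ]
```

apply_moves:
  commands:
    - {"offset": [-0.3, 0, 0], "twist": 0, "jaw": 0}
    - {"offset": [-0.4, -0.1, 0.5], "twist": 0, "jaw": 0}
    - {"offset": [-0.4, -0.5, 0.8], "twist": 0, "jaw": 0}
    - {"offset": [0, -0.9, 0.5], "twist": 0, "jaw": 0.2}
    - {"offset": [0, -0.9, 0], "twist": 0, "jaw": 0.3}

```text
clock: 27.63
tool_pos: [0.4687, -0.1359, 0.2315]
tool_rot: [[0.006, -0.997, 0.075], [-0.002, 0.075, 0.997], [-1.0, -0.006, -0.001]]
contact_force: [1.6, 1.0, -0.2]
width: 0.0236
```

apply_moves:
  commands:
    - {"offset": [0, -0.9, 0], "twist": 0, "jaw": 0.4}
    - {"offset": [0, -0.9, 0], "twist": 0, "jaw": 0.4}
    - {"offset": [0, -0.9, 0], "twist": 0, "jaw": 0.4}
    - {"offset": [0, -0.5, 0], "twist": 0, "jaw": 0.4}
    - {"offset": [0, 0, 0], "twist": 0, "jaw": 0.4}

```text
clock: 28.05
tool_pos: [0.4674, -0.2666, 0.2267]
tool_rot: [[-0.0, -0.997, 0.08], [-0.001, 0.08, 0.997], [-1.0, 0.0, -0.001]]
contact_force: [0.6, -1.5, 0.3]
width: 0.034
```

```bash
python3 - <<'E'
from stand import *
st()
s=snap("scene","s20");t=snap("top","t20")
zoom(s,190,170,260,240,10,"z20s");zoom(t,240,150,340,220,8,"z20t")
O[1]=-.045
k=lambda p,x,y,f:((p-[x,y]+.5)*f).round()
for a in (0,.1,.2,.3): print(a,[(k(proj(s,latch(a,r)),190,170,10),k(proj(t,latch(a,r)),240,150,8)) for r in (31,79)])
E
```

```text
t28.05 p [ 0.4674 -0.2666  0.2267] psi 85.40 tilt 0.04 w 0.0340 F [ 0.6 -1.5  0.3] M [-0.01  0.01 -0.02] j [-29.7  17.    0.9  73.9  -0.  -25.1]
0 [(array([238., 320.]), array([401., 429.])), (array([226., 235.]), array([412., 417.]))]
0.1 [(array([233., 313.]), array([400., 438.])), (array([214., 216.]), array([410., 441.]))]
0.2 [(array([229., 307.]), array([400., 447.])), (array([202., 200.]), array([407., 464.]))]
0.3 [(array([225., 302.]), array([399., 456.])), (array([191., 185.]), array([405., 488.]))]
```

View pics/z20t.png

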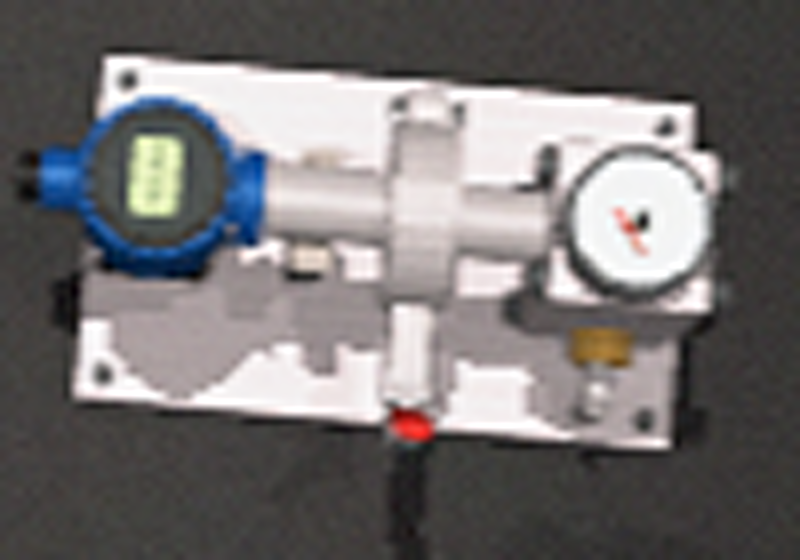

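View pics/z20s.png

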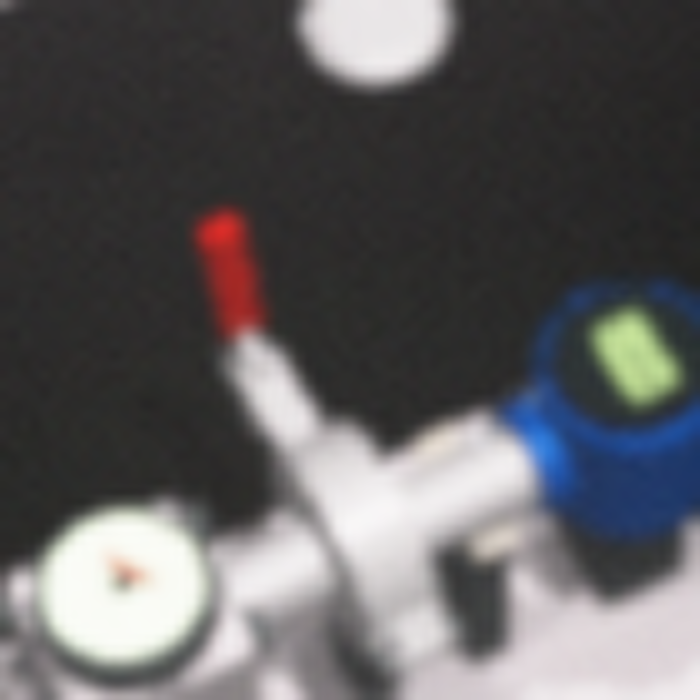

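```bash
python3 - <<'E'
import cv2
t=cv2.imread("pics/top0.png");s=cv2.imread("pics/scene0.png")
a=cv2.resize(t[170:200,380:410],None,fx=16,fy=16,interpolation=cv2.INTER_CUBIC)
b=cv2.resize(s[255:290,118:153],None,fx=14,fy=14,interpolation=cv2.INTER_CUBIC)
b=cv2.resize(b,(490,490))[:480]
import numpy as np
cv2.imwrite("pics/zg.png",np.hstack([a[:480,:],b[:480,:310]]) if 0 else np.hstack([cv2.resize(a,(390,390)),cv2.resize(b,(390,382))[:382] if 0 else cv2.resize(b,(390,390))]))
E
```

```text
(no output)
```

View pics/zg.png

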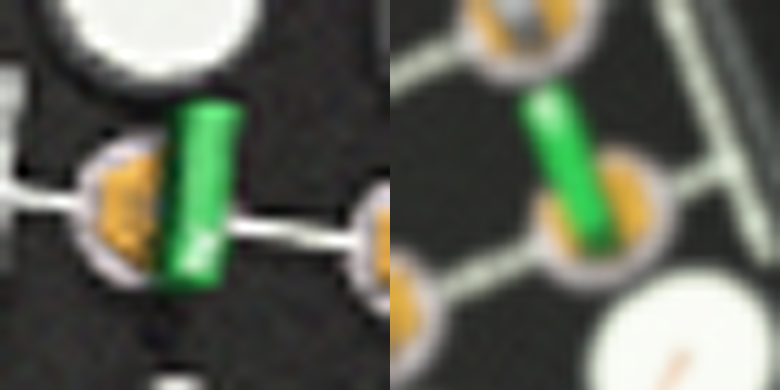

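```bash
python3 - <<'E'
from stand import *
t=snap("top","t21");s=snap("scene","s21")
T=lambda p:((p[0]+.5)/13-.5+380,(p[1]+.5)/13-.5+170)
S=lambda p:((p[0]-390+.5)/11.143-.5+118,(p[1]+.5)/11.143-.5+255)
print(plane(t,T((207,192)),.107),plane(s,S((563,163)),.107),tri(t,T((207,192)),s,S((563,163))))
e=[plane(t,T(p),.107) for p in((216,104),(200,282))];d=e[0]-e[1];print(np.linalg.norm(d),np.degrees(np.arctan2(d[1],d[0])))
e=[plane(s,S(p),.107) for p in((545,90),(597,240))];d=e[0]-e[1];print(np.linalg.norm(d),np.degrees(np.arctan2(d[1],d[0])))
# gauges: white discs z=.077
g=[plane(t,p,.077) for p in((391.78,168.03),(418.03,171.58))];g2=[plane(s,p,.077) for p in ((143.85,286.38),(117.48,298.21))];print(g,g2)
for q in (g,g2):
    v=q[1]-q[0];print(np.linalg.norm(v),np.degrees(np.arctan2(v[1],v[0])))
# brass base centre & grid
zoom(t,360,150,440,250,6,"z21t")
E
```

```text
[ 0.5824 -0.3307  0.107 ] [ 0.5849 -0.3305  0.107 ] (array([ 0.583 , -0.3311,  0.1037]), np.float64(0.001241601316887736))
0.03814996275132269 -6.584342875187678
0.04277083893586113 171.24212878124442
[array([ 0.6323, -0.3304,  0.077 ]), array([ 0.6227, -0.4038,  0.077 ])] [array([ 0.6321, -0.3285,  0.077 ]), array([ 0.6223, -0.4021,  0.077 ])]
0.07406086951710945 -97.48007987529665
0.0742515062633321 -97.59798526026115
```

View pics/z21t.png

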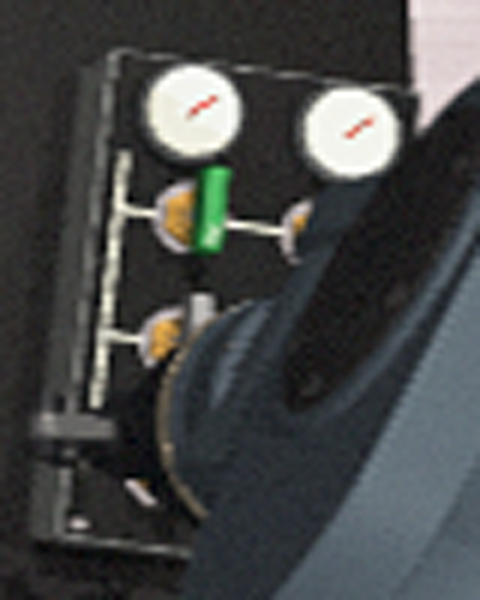

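apply_moves:
  commands:
    - {"offset": [0.7, -0.4, 0], "twist": -0.2, "jaw": 0.35}
    - {"offset": [0.75, -0.4, 0], "twist": -0.2, "jaw": 0.35}
    - {"offset": [0.75, -0.4, -0.2], "twist": 0, "jaw": 0.35}
    - {"offset": [0.7, -0.39, -0.4], "twist": 0, "jaw": 0.35}
    - {"offset": [0, 0, -0.6], "twist": 0, "jaw": 0.35}

```text
clock: 28.67
tool_pos: [0.5895, -0.328, 0.179]
tool_rot: [[0.005, -0.994, 0.11], [-0.002, 0.11, 0.994], [-1.0, -0.005, -0.002]]
contact_force: [0.7, -0.8, -0.9]
width: 0.0296
```

apply_moves:
  commands:
    - {"offset": [0, 0, -0.3], "twist": 0, "jaw": 0.35}
    - {"offset": [0, 0, 0], "twist": 0, "jaw": 0.35}
    - {"offset": [0, 0, 0], "twist": 0, "jaw": 0.35}

```text
clock: 28.92
tool_pos: [0.5837, -0.3253, 0.1671]
tool_rot: [[-0.001, -0.994, 0.11], [0.001, 0.11, 0.994], [-1.0, 0.001, 0.001]]
contact_force: [0.1, -0.1, 0.2]
width: 0.0301
```

```bash
python3 - <<'E'
from stand import *
st()
s=snap("scene","s22");zoom(s,80,210,170,320,6,"z22s")
E
```

```text
t28.92 p [ 0.5837 -0.3253  0.1671] psi 83.67 tilt 0.07 w 0.0301 F [ 0.1 -0.1  0.2] M [-0.01  0.   -0.01] j [-29.1  34.1  18.4  74.4   0.  -22.8]
```

View pics/z22s.png

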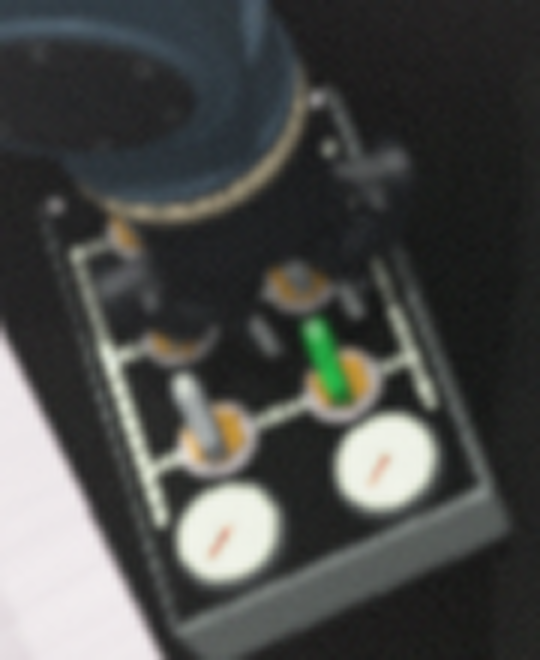

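apply_moves:
  commands:
    - {"offset": [0, -0.12, -0.3], "twist": -0.1, "jaw": 0.35}
    - {"offset": [0, 0, -0.4], "twist": 0, "jaw": 0.35}
    - {"offset": [0, 0, -0.2], "twist": 0, "jaw": 0.35}
    - {"offset": [0, 0, 0], "twist": 0, "jaw": 0.35}
    - {"offset": [0, 0, 0], "twist": 0, "jaw": 0.35}

```text
clock: 29.38
tool_pos: [0.5835, -0.3313, 0.1314]
tool_rot: [[-0.0, -0.993, 0.12], [0.0, 0.12, 0.993], [-1.0, 0.0, 0.0]]
contact_force: [0.1, -0.4, 1.4]
width: 0.0298
```

```bash
python3 - <<'E'
from stand import *
st()
s=snap("scene","s23");zoom(s,100,230,160,290,10,"z23s")
E
```

```text
t29.38 p [ 0.5835 -0.3313  0.1314] psi 83.09 tilt 0.01 w 0.0298 F [ 0.1 -0.4  1.4] M [-0.01  0.04 -0.04] j [-29.6  35.1  14.9  69.8   0.  -22.7]
```

View pics/z23s.png

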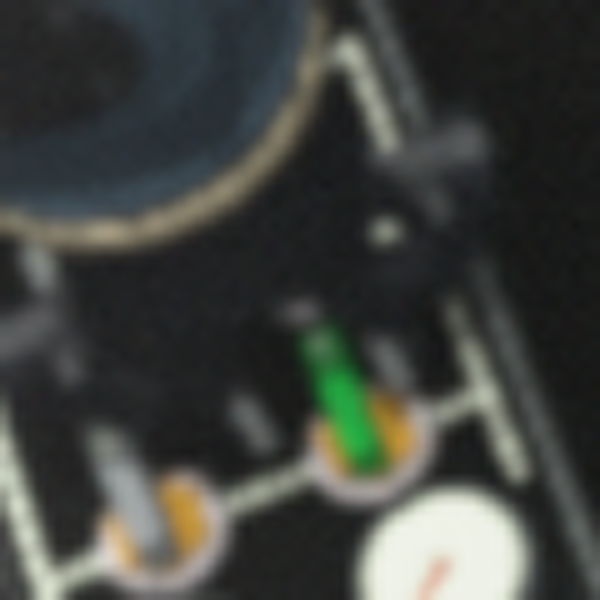

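```bash
python3 - <<'E'
from stand import *
s=snap("scene")
k=lambda p:((proj(s,p)-[100,230]+.5)*10).round(1)
for z in(.112,.107): print(z,k((.5835,-.3313,z)),k((.5835,-.3163,z)),k((.5835,-.3463,z)))
print(k((.5935,-.3313,.107)))
E
```

```text
0.112 [326.3 387.3] [376.6 358.3] [275.6 416.6]
0.107 [330.6 394.2] [380.7 365.2] [280.1 423.4]
[346.8 423.1]
```

apply_moves:
  commands:
    - {"offset": [0.02, 0.03, -0.3], "twist": 0, "jaw": 0.35}
    - {"offset": [0, 0, -0.3], "twist": 0, "jaw": 0.35}
    - {"offset": [0, 0, -0.05], "twist": 0, "jaw": 0.35}
    - {"offset": [0, 0, 0], "twist": 0, "jaw": 0.35}

```text
clock: 29.82
tool_pos: [0.5843, -0.3301, 0.1051]
tool_rot: [[-0.0, -0.993, 0.12], [0.0, 0.12, 0.993], [-1.0, 0.001, 0.0]]
contact_force: [0.2, 0.6, 0.5]
width: 0.03
```

```bash
python3 - <<'E'
from stand import *
st()
s=snap("scene","s24");zoom(s,100,230,160,290,10,"z24s")
E
```

```text
t29.82 p [ 0.5843 -0.3301  0.1051] psi 83.10 tilt 0.03 w 0.0300 F [0.2 0.6 0.5] M [-0.06 -0.03 -0.02] j [-29.5  35.8  12.3  66.5  -0.  -22.6]
```

View pics/z24s.png

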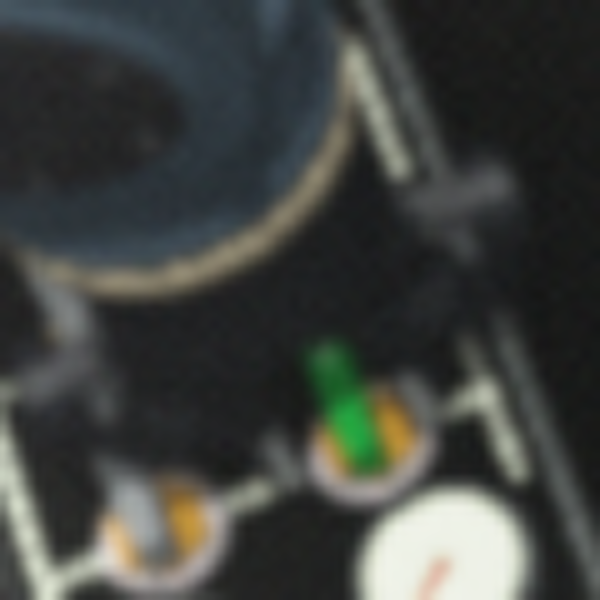

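apply_moves:
  commands:
    - {"offset": [0, 0, -0.05], "twist": 0, "jaw": 0.3}
    - {"offset": [0, 0, 0], "twist": 0, "jaw": 0.2}
    - {"offset": [0, 0, 0], "twist": 0, "jaw": 0.1}
    - {"offset": [0, 0, 0], "twist": 0, "jaw": 0.05}
    - {"offset": [0, 0, 0], "twist": 0, "jaw": 0.02}

```text
clock: 30.28
tool_pos: [0.5848, -0.3296, 0.1038]
tool_rot: [[0.001, -0.993, 0.12], [0.001, 0.12, 0.993], [-1.0, -0.001, 0.001]]
contact_force: [-0.3, 5.9, 5.1]
width: 0.009
```

apply_moves:
  commands:
    - {"offset": [0, 0, 0], "twist": 0, "jaw": 0.02}

```text
clock: 30.37
tool_pos: [0.5848, -0.3296, 0.1038]
tool_rot: [[0.001, -0.993, 0.12], [0.001, 0.12, 0.993], [-1.0, -0.001, 0.001]]
contact_force: [-1.0, 6.0, 5.3]
width: 0.0087
```

```bash
python3 st.py
```

```text
t30.37 p [ 0.5848 -0.3296  0.1038] psi 83.12 tilt 0.07 w 0.0087 F [-1.   6.   5.3] M [ 1.05  0.14 -0.15] j [-29.4  35.8  12.1  66.3   0.1 -22.6]
```

apply_moves:
  commands:
    - {"offset": [0, 0.02, 0], "twist": 0.6, "jaw": 0.02}
    - {"offset": [0, 0, 0], "twist": 0.8, "jaw": 0.02}
    - {"offset": [0, 0, 0], "twist": 0.8, "jaw": 0.02}
    - {"offset": [0, 0, 0], "twist": 0.8, "jaw": 0.02}

```text
clock: 30.7
tool_pos: [0.5849, -0.3288, 0.1039]
tool_rot: [[0.001, -0.989, -0.145], [0.001, -0.145, 0.989], [-1.0, -0.001, 0.001]]
contact_force: [-0.5, 8.0, 5.6]
width: 0.0091
```

```bash
python3 st.py
```

```text
t30.70 p [ 0.5849 -0.3288  0.1039] psi 98.32 tilt 0.08 w 0.0091 F [-0.5  8.   5.6] M [ 1.46  0.18 -0.19] j [-29.4  35.8  12.1  66.2   0.1 -37.7]
```

apply_moves:
  commands:
    - {"offset": [0, 0.03, 0], "twist": 0.9, "jaw": 0.02}
    - {"offset": [0, 0, 0], "twist": 0.9, "jaw": 0.02}
    - {"offset": [0, 0, 0], "twist": 0.9, "jaw": 0.02}
    - {"offset": [0, 0, 0], "twist": 0.9, "jaw": 0.02}
    - {"offset": [0, 0, 0], "twist": 0.9, "jaw": 0.02}

```text
clock: 31.12
tool_pos: [0.5845, -0.3276, 0.1038]
tool_rot: [[0.0, -0.859, -0.513], [0.001, -0.513, 0.859], [-1.0, -0.001, 0.001]]
contact_force: [-4.7, 8.2, 7.9]
width: 0.0091
```

```bash
python3 st.py
```

```text
t31.12 p [ 0.5845 -0.3276  0.1038] psi 120.83 tilt 0.06 w 0.0091 F [-4.7  8.2  7.9] M [ 1.55  0.75 -0.13] j [-29.3  35.7  11.9  66.2   0.1 -60.1]
```

apply_moves:
  commands:
    - {"offset": [-0.02, 0.02, 0], "twist": 0.9, "jaw": 0.02}
    - {"offset": [-0.01, 0, 0], "twist": 0.9, "jaw": 0.02}
    - {"offset": [0, 0, 0], "twist": 0.9, "jaw": 0.02}
    - {"offset": [0, 0, 0], "twist": 0.9, "jaw": 0.02}
    - {"offset": [0, 0, 0], "twist": 0.9, "jaw": 0.02}

```text
clock: 31.53
tool_pos: [0.5836, -0.3266, 0.1038]
tool_rot: [[0.001, -0.597, -0.802], [0.001, -0.802, 0.597], [-1.0, -0.002, 0.0]]
contact_force: [-2.1, 8.2, 6.9]
width: 0.0087
```

```bash
python3 st.py
```

```text
t31.53 p [ 0.5836 -0.3266  0.1038] psi 143.35 tilt 0.09 w 0.0087 F [-2.1  8.2  6.9] M [ 1.64  0.41 -0.13] j [-29.3  35.5  11.6  66.1   0.1 -82.6]
```

apply_moves:
  commands:
    - {"offset": [-0.01, 0.01, 0], "twist": 0.9, "jaw": 0.02}
    - {"offset": [0, 0, 0], "twist": 0.9, "jaw": 0.02}
    - {"offset": [0, 0, 0], "twist": 0.9, "jaw": 0.02}
    - {"offset": [0, 0, 0], "twist": 0.9, "jaw": 0.02}
    - {"offset": [0, 0, 0], "twist": 0.9, "jaw": 0.02}

```text
clock: 31.95
tool_pos: [0.5826, -0.326, 0.1038]
tool_rot: [[-0.0, -0.245, -0.97], [0.002, -0.97, 0.245], [-1.0, -0.001, 0.001]]
contact_force: [-6.6, 8.9, 9.6]
width: 0.0085
```

apply_moves:
  commands:
    - {"offset": [0, 0, 0], "twist": 0.6, "jaw": 0.02}
    - {"offset": [0, 0, 0], "twist": 0.4, "jaw": 0.02}
    - {"offset": [0, 0, 0], "twist": 0, "jaw": 0.02}

```text
clock: 32.2
tool_pos: [0.5823, -0.326, 0.1038]
tool_rot: [[-0.001, -0.16, -0.987], [0.002, -0.987, 0.16], [-1.0, -0.002, 0.001]]
contact_force: [-8.4, 9.5, 10.7]
width: 0.0088
```

```bash
python3 st.py
```

```text
t32.20 p [ 0.5823 -0.326   0.1038] psi 170.77 tilt 0.11 w 0.0088 F [-8.4  9.5 10.7] M [1.91 1.65 0.1 ] j [ -29.3   35.5   11.5   66.1    0.1 -110. ]
```

apply_moves:
  commands:
    - {"offset": [-0.03, 0, 0], "twist": 0.3, "jaw": 0.02}
    - {"offset": [0, 0, 0], "twist": 0.2, "jaw": 0.02}
    - {"offset": [0, 0, 0], "twist": 0, "jaw": 0.02}

```text
clock: 32.45
tool_pos: [0.5821, -0.326, 0.1039]
tool_rot: [[0.001, -0.119, -0.993], [0.002, -0.993, 0.119], [-1.0, -0.002, -0.001]]
contact_force: [-1.6, 9.5, 5.4]
width: 0.0083
```

```bash
python3 st.py
```

```text
t32.45 p [ 0.5821 -0.326   0.1039] psi 173.19 tilt 0.11 w 0.0083 F [-1.6  9.5  5.4] M [ 1.9   0.03 -0.44] j [ -29.3   35.3   11.3   65.9    0.1 -112.5]
```

apply_moves:
  commands:
    - {"offset": [0, 0, 0], "twist": 0.3, "jaw": 0.02}
    - {"offset": [0, 0, 0], "twist": 0.2, "jaw": 0.02}
    - {"offset": [0, 0, 0], "twist": 0, "jaw": 0.02}

```text
clock: 32.7
tool_pos: [0.5821, -0.326, 0.1039]
tool_rot: [[0.001, -0.076, -0.997], [0.002, -0.997, 0.076], [-1.0, -0.002, -0.001]]
contact_force: [-1.7, 9.7, 7.0]
width: 0.0089
```

```bash
python3 st.py
```

```text
t32.70 p [ 0.5821 -0.326   0.1039] psi 175.65 tilt 0.12 w 0.0089 F [-1.7  9.7  7. ] M [ 2.01  0.08 -1.28] j [ -29.3   35.3   11.3   65.9    0.1 -115. ]
```

apply_moves:
  commands:
    - {"offset": [0, 0, 0], "twist": 0, "jaw": 0.15}
    - {"offset": [0, 0, 0], "twist": 0, "jaw": 0.25}
    - {"offset": [0, 0, 0], "twist": 0, "jaw": 0.25}
    - {"offset": [0, 0, 0.2], "twist": 0, "jaw": 0.25}
    - {"offset": [0, 0, 0.6], "twist": 0, "jaw": 0.25}

```text
clock: 33.12
tool_pos: [0.5802, -0.3263, 0.1327]
tool_rot: [[-0.004, -0.077, -0.997], [0.002, -0.997, 0.077], [-1.0, -0.002, 0.005]]
contact_force: [0.2, -0.2, -0.0]
width: 0.0213
```

apply_moves:
  commands:
    - {"offset": [0, 0, 0.9], "twist": 0, "jaw": 0.25}
    - {"offset": [-0.5, 0, 0.9], "twist": 0, "jaw": 0.25}
    - {"offset": [-0.9, 0, 0.3], "twist": 0, "jaw": 0.25}
    - {"offset": [-0.9, 0, 0], "twist": 0, "jaw": 0.25}
    - {"offset": [-0.9, 0, 0], "twist": 0, "jaw": 0.25}

```text
clock: 33.53
tool_pos: [0.4529, -0.3272, 0.2207]
tool_rot: [[0.002, -0.076, -0.997], [-0.002, -0.997, 0.076], [-1.0, 0.002, -0.002]]
contact_force: [0.2, 0.2, 0.5]
width: 0.0213
```

apply_moves:
  commands:
    - {"offset": [-0.9, 0, 0], "twist": 0, "jaw": 0.25}
    - {"offset": [-0.9, -0.3, 0], "twist": 0, "jaw": 0.25}
    - {"offset": [-0.6, -0.3, 0], "twist": 0, "jaw": 0.25}
    - {"offset": [-0.3, -0.3, 0], "twist": 0, "jaw": 0.25}
    - {"offset": [0, 0, 0], "twist": 0, "jaw": 0.25}

```text
clock: 33.95
tool_pos: [0.3435, -0.3647, 0.2202]
tool_rot: [[0.0, -0.08, -0.997], [-0.001, -0.997, 0.08], [-1.0, 0.001, -0.0]]
contact_force: [0.1, 0.6, 0.9]
width: 0.0212
```

```bash
python3 - <<'E'
from stand import *
st()
s=snap("scene","s30");t=snap("top","t30")
a=cv2.resize(t["color"][150:250,360:440,::-1],(400,500),interpolation=cv2.INTER_CUBIC)
b=cv2.resize(s["color"][215:315,80:160,::-1],(400,500),interpolation=cv2.INTER_CUBIC)
cv2.imwrite("pics/z30.png",np.hstack([a,b]))
a=cv2.resize(t["color"][145:215,245:335,::-1],None,fx=4.4,fy=4.4,interpolation=cv2.INTER_CUBIC)
b=cv2.resize(s["color"][175:245,185:275,::-1],None,fx=4.4,fy=4.4,interpolation=cv2.INTER_CUBIC)
cv2.imwrite("pics/z31.png",np.hstack([a,b]))
E
```

```text
t33.95 p [ 0.3435 -0.3647  0.2202] psi 175.44 tilt 0.09 w 0.0212 F [0.1 0.6 0.9] M [ 0.01 -0.05 -0.  ] j [ -46.7   12.7   -5.7   71.5   -0.  -132.1]
```

View pics/z30.png

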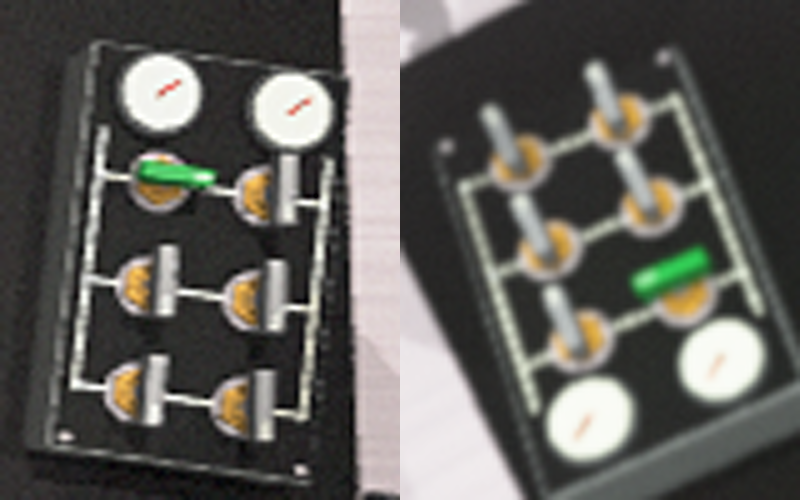

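View pics/z31.png

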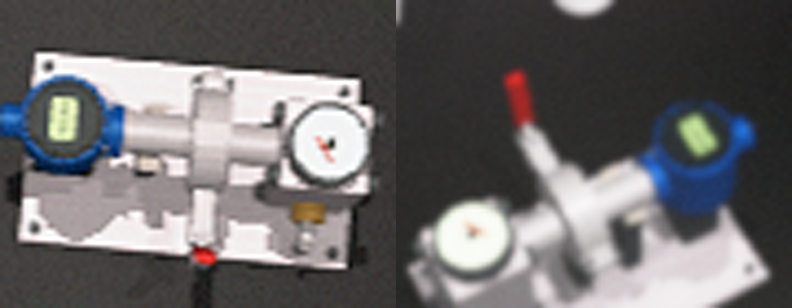

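View pics/t30.png

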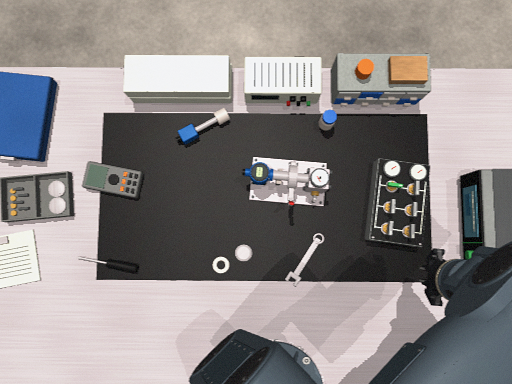

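```bash
python3 - <<'E'
from stand import *
for n in("top","scene"):
    d=snap(n);c=d["color"].astype(int);g=c[...,1]-np.maximum(c[...,0],c[...,2])
    m=g>40
    m[:170 if n=="top" else 250]=0; m[200 if n=="top" else 290:]=0
    if n=="top": m[:,:370]=0;m[:,430:]=0
    else: m[:,:100]=0;m[:,170:]=0
    ys,xs=np.nonzero(m);P=np.array([plane(d,(x,y),.107)[:2] for x,y in zip(xs,ys)]);wt=g[ys,xs]
    ce=np.average(P,axis=0,weights=wt);u=np.linalg.svd((P-ce)*np.sqrt(wt)[:,None],full_matrices=False)[2][0]
    print(n,len(xs),ce,np.degrees(np.arctan2(u[1],u[0]))%180)
a=cv2.resize(snap("top")["color"][175:200,375:430,::-1],None,fx=14,fy=14,interpolation=cv2.INTER_CUBIC);cv2.imwrite("pics/z32.png",a)
E
```

```text
top 51 [ 0.5828 -0.3279] 82.12923159501696
scene 96 [ 0.5856 -0.3279] 83.69997880213886
```

View pics/z32.png

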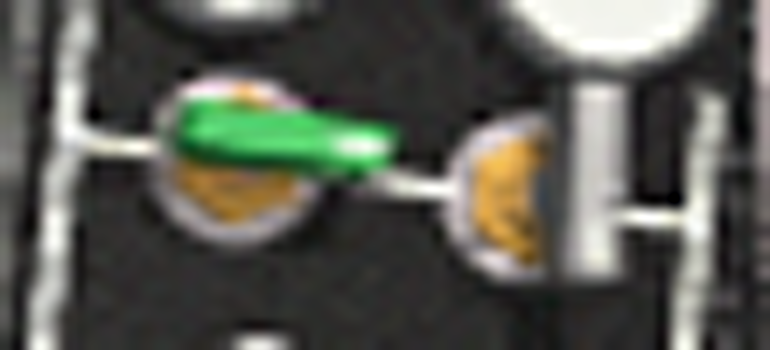

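```bash
python3 -c "
from plant import arm
print(arm.close_job())"
```

```text
the job is handed in; nothing more can be done
None
```

The transmitter is mounted, clamped and latched, and the green valve is fully open. I handed the job in at about 34 s of the 72 s allowed.

**Transmitter:** It sits display up with the can on its pad. The flange met the gasket at the same position I had found by touch beforehand (TCP y 0.0467 against 0.0466).

**Clamp:** I gripped the lug and swung it shut. Pressing down on the lug afterwards, the fingertips stopped at 109 mm. That is the height of the lug's top when the clamp is fully shut.

**Latch:** My first swing failed: the grip slipped off the handle and left the latch at about 0.3 rad. I finished by pushing with closed fingers until it met a stop (about 15–18 N). The scene camera then suggested 0.05–0.08 rad short of home. The top view, taken with the arm clear, fits a latch that is home to within about 0.01–0.03 rad. I took it as home, so this is the least certain check.

**Green valve:** I turned it anticlockwise to its hard stop. The bar now lies at 82–84° in the two cameras, and the white line is at about 82.5°.

**Everything else:** The grey handles and loose items look unmoved in the last top picture. The largest contact force I read at the wrist was about 39 N (36 N of it vertical), when the fingertips pressed the lug. The arm was clear of everything at hand-in.

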